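# Swap two parts in a chassis, then present its cover over the standoffs

## Robot

A 6-joint arm with a two-finger parallel gripper is mounted at the origin on a cart in front of the work surface, level with it; the furniture and walls round the work are solid. World frame = base frame: x ahead of the robot, y to its left, z up, the work surface at z = 0. Lengths are in m, angles in rad, forces in N, time in s.
With the tool pointing down it reaches from about 0.35 to 0.85 m from the base axis. Payload 8.1 kg.
Tool frame: the origin (TCP) lies at the centre of the arm's flange, where the gripper is bolted on; the fingertips stand 186 mm ahead of it and the grasp point (between the pads) lies 167 mm ahead of it (robot.nose_length is the distance from the TCP to the fingertips, in m); z points along the fingers, x is the direction in which the jaws open and shut, and the axes are right-handed (so a half turn about z gives the same grasp; the last joint's range is limited). The gripper opens to 93 mm and grips with 3 to 60 N. Pads are 15 mm wide; open, the fingers measure 128 mm over their backs; the gripper's body (75 mm by 188 mm) begins 65 mm behind the grasp point.
Start: joints at [-1.276, 0.13, 1.488, -0, 1.523, -0.085], TCP at [0.222, -0.557, 0.405] pointing down, gripper open.
Joint ranges: [-2.96, 2.96], [-0.89, 2.26], [0.02, 2.5], [-1.34, 4.48], [0, 2.73], [-2.66, 2.66]. Speed limits (rad/s): [2.39, 2.39, 2.79, 3.14, 3.14, 3.14].

## Interface

Orientations are given as a rotation vector (axis times angle).
In Python, from plant import robot gives the robot as it stands.
- The arm moves only by the tool arm_command, never from a script. Its argument "motion" is a list of rows, each an object with "slide": the shift along the tool's x, y, z each as a share of 0.4 m, from -1 to 1, a list of three; "turn": the turn, a rotation vector about the tool's x, y, z each as a share of 0.5 rad, from -1 to 1, a list of three. A call has exactly 5 rows; each row shifts and turns the commanded pose from where the row before left it, along the tool's axes as they then stand; what a row does not reach is not made up. A row lasts 1/12 s, in which the tool goes at most 41.7 mm and 7.16 degrees, less where a joint would pass 70% of its speed; a pose out of reach is approached as far as the arm can. A call with a number of a shift or a turn outside -1 to 1 is refused whole. A call with a gripper value outside its range is refused whole. "gripper" is the opening in per cent of the stroke, from 0 (shut) to 100 (fully open), set as the call begins (left out, the last holds). The fingers move at their own pace and stop on an object; "grip_force" is the grip in N (left out, the last holds). Time passes only in rows, so rows that do not move let the fingers close, or fill a call up. It gives the time, the measured TCP pose, the force and the opening at its end, in the units of the state.
- robot.read_state(): the state, without advancing time (a new reading comes with each control period).
- robot.read_camera(name): name is "scene" or "top"; returns a dict with "pixels" (384x512x3 uint8, blue, green, red), "intrinsics" (3x3 intrinsics, pixels), "D" ([k1, k2, p1, p2, k3] as OpenCV has them; the pictures are not rectified), "T" (4x4, takes a point from camera to world coordinates). Camera axes: x right, y down, z forward; pixel columns grow to the right and rows downward; lengths in m; the calibration is good to about 2 mm. A picture is of the moment at which its call begins. There is no depth.
- robot.close_job(): hands the job in, once; it reports no verdict.
The state is a dict: "t": time; "q": joint angles; "dq": joint speeds; "joint_torque": joint torques, N m; "tool_pos": TCP position; "orientation": TCP orientation; "force": force on the tool from outside, world axes, zero at the start; "wrist_torque": the same for the moment, N m; "opening": finger opening in m.
Only numpy, scipy, OpenCV 4.12 (cv2) and the standard library are available. Lean on these libraries where they do the work, as an engineer would, in place of code of your own. Each camera call takes 0.05 s, during which the arm holds its last target.

## Task

In the open chassis on the bench the relay and the finned heat sink were fitted in each other's places: swap them, so that each stands upright, centred and square on the grey pad where the other one stood. Then pick up the cover plate by its handle and finish while still holding it, level and still, about 15 mm above the four brass standoffs, with its four holes lined up over their threaded holes ready for the screws (either way round); it must never rest on or knock the chassis. Leave the jar, the spool and the dongle standing nearby where they are.

Things in the scene. Friction and masses are not known exactly. Their poses are not given: they have to be found in the camera images.
- chassis: Open aluminium plate 106 (x) x 156 (y) x 6 mm, fixed to the bench, place and yaw vary (left or right of the cover). Brass standoffs, 13 mm dia, tops at z 42 mm, at x +-41, y +-66 mm, a threaded hole in each top. Grey pads 46 x 46 mm at y +34 and -34, tops at z 7. Black terminal strip 46 x 12 mm, top at z 18, at y +68. Origin: centre of underside, on the bench (z 0).
- pad_a (a point): centre of the top of the grey pad nearer the terminal strip (axes parallel to the chassis)
- pad_b (a point): centre of the top of the other grey pad (axes parallel to the chassis)
- post_1 (a point): threaded hole, centre of the top of the standoff at chassis x = +41, y = +66 mm
- post_3 (a point): threaded hole, centre of the top of the diagonally opposite standoff, at chassis x = -41, y = -66 mm
- relay: Blue box-shaped relay, 13 (its x) x 29 (its y) x 26 mm (z), smooth sides, loose, about 18 g; starts upright on one of the pads (which one varies) with its y along the chassis y. Origin at the centre of its underside.
- heatsink: Aluminium heat sink with five upright fins, 24 (its x) x 34 (its y) x 26 mm (z), about 50 g; its flat outer fins face +-x and it may be gripped across them; loose, starts upright on the other pad with its y along the chassis y. Origin at the centre of its underside.
- cover: Loose aluminium cover lying flat on the bench, 106 (x) x 156 (y) x 4 mm, about 0.2 kg; four 10 mm through holes at x +-41, y +-66 mm. Black bow handle on top along y over the middle: bar 12 mm wide (x), 80 long, 24 to 36 mm above the underside, legs at y +-34. Origin: centre of underside, below the middle of the handle. Fits either way round.
- hole_1 (a point): lower mouth of the cover's hole at its x = +41, y = +66 mm (at the underside)
- hole_3 (a point): lower mouth of the diagonally opposite hole, at cover x = -41, y = -66 mm
- jar: small round jar of screws, white body and black lid, 43 mm across, 46 high; origin at the centre of its underside; bystander, leave alone
- spool: white spool of solder wire standing on its flange, 56 mm across, 36 high; origin at the centre of its underside; bystander, leave alone
- dongle: black usb dongle lying flat, 17 x 56 x 9 mm (long along its y); origin at the centre of its underside; bystander, leave alone
Mind the look-alikes: they are no part of the job. What is shaped like the heatsink but black or orange is not meant.

How it is judged:
On the way, in this order (a step that is already met when the one before it is completed fails the run):
1. relay and heat sink stand on each other's pads, let go ((((horizontal distance between relay and pad_a below 0.01 m and z of relay in the frame of pad_a between -0.003 and 0.004 m and angle between relay's own z axis and vertical below 0.1 rad and angle between the y axis of relay and the y axis of chassis, either way round below 0.25 rad and distance of relay from where it was at the start of the episode above 0.045 m) and (horizontal distance between heatsink and pad_b below 0.01 m and z of heatsink in the frame of pad_b between -0.003 and 0.004 m and angle between heatsink's own z axis and vertical below 0.1 rad and angle between the y axis of heatsink and the y axis of chassis, either way round below 0.25 rad and distance of heatsink from where it was at the start of the episode above 0.045 m)) or ((horizontal distance between relay and pad_b below 0.01 m and z of relay in the frame of pad_b between -0.003 and 0.004 m and angle between relay's own z axis and vertical below 0.1 rad and angle between the y axis of relay and the y axis of chassis, either way round below 0.25 rad and distance of relay from where it was at the start of the episode above 0.045 m) and (horizontal distance between heatsink and pad_a below 0.01 m and z of heatsink in the frame of pad_a between -0.003 and 0.004 m and angle between heatsink's own z axis and vertical below 0.1 rad and angle between the y axis of heatsink and the y axis of chassis, either way round below 0.25 rad and distance of heatsink from where it was at the start of the episode above 0.045 m))) and contact force between each of relay, heatsink and the arm below 0.05 N and contact force between each of relay, heatsink and the fingers below 0.05 N and linear speed of each of relay, heatsink below 0.02 m/s), for 0.2 s.
2. the cover is held hovering, its holes over the threaded holes ((((horizontal distance between hole_1 and post_1 below 0.004 m and z of hole_1 in the frame of post_1 between 0.005 and 0.03 m) and (horizontal distance between hole_3 and post_3 below 0.004 m and z of hole_3 in the frame of post_3 between 0.005 and 0.03 m)) or ((horizontal distance between hole_1 and post_3 below 0.004 m and z of hole_1 in the frame of post_3 between 0.005 and 0.03 m) and (horizontal distance between hole_3 and post_1 below 0.004 m and z of hole_3 in the frame of post_1 between 0.005 and 0.03 m))) and angle between cover's own z axis and vertical below 0.08 rad and linear speed of cover below 0.02 m/s and contact force between cover and the fingers above 1 N and contact force between cover and chassis below 0.1 N and contact force between cover and relay below 0.1 N and contact force between cover and heatsink below 0.1 N), for 0.2 s.
At the end, for the whole second after the job is handed in: Each part stands upright on the other's former pad (10 mm, 0.25 rad), at rest, untouched; the cover is held in the fingers, still, level (0.08 rad), 5 to 30 mm above the standoffs, hole_1 and hole_3 within 4 mm of post_1 and post_3 (either way round), not touching the chassis or parts (all of step 1 and all of step 2); the arm keeps its last pose, push and grip.
It fails at once if the cover rests on or knocks the chassis (contact force between cover and chassis above 1 N).
It fails at once if a bystander is moved more than 30 mm (distance of any of jar, spool, dongle from where it was at the start of the episode above 0.03 m).
It also fails if it takes over 69 s, if anything falls off the work surface, if the arm or the gripper's body presses on something with over 40 N, if the wrist force passes 120 N, or if a joint passes its speed limit or range.

## Working session

There is one attempt and no reset: what is moved stays moved. The work goes in short steps, Python scripts to look and compute and a tool call to move; the robot and the scene stay as the last step left them, time stands still between calls to the robot, and variables do not carry over. Pictures are saved under pics/ and viewed, and the job is handed in when it is done.

Besides the shell and the picture viewer there is one more tool, called as a command line: name --argument value ..., lists and objects as JSON in quotes. arm_command: Moves the arm, as the interface text tells. Shift numbers are shares of 0.4 m and turn numbers shares of 0.5 rad, none past 1 either way. Its arguments: {"type":"object","properties":{"motion":{"type":"array","items":{"type":"object","properties":{"slide":{"type":"array","items":{"type":"number"}},"turn":{"type":"array","items":{"type":"number"}}}}},"gripper":{"type":"number"},"grip_force":{"type":"number"}},"required":["motion"]}

```bash
ls; mkdir -p pics; python3 - <<'E'
from plant import robot
import cv2,numpy as np,pickle
print(robot.read_state())
d={}
for n in ("scene","top"):
    c=robot.read_camera(n);d[n]=c
    cv2.imwrite(f"pics/{n}0.png",c["pixels"]);print(n,c["intrinsics"],c["D"],c["T"])
pickle.dump(d,open("d0.pkl","wb"))
E
```

```text
pics
{'t': 0.0, 'q': array([-1.27640007e+00,  1.31142585e-01,  1.48927915e+00, -1.57083198e-05,
        1.52299041e+00, -8.54066109e-02]), 'dq': array([ 0.00107565, -0.00104688, -0.00015131, -0.0007696 , -0.00012427,
       -0.0022317 ]), 'joint_torque': array([ 1.55583446e-03, -5.59836388e+01, -4.91757274e+01,  7.70857651e-02,
        3.54033115e-02, -1.35720325e-04]), 'tool_pos': array([ 0.22238974, -0.55701612,  0.40369831]), 'orientation': array([-2.59989213e+00,  1.76154526e+00,  2.23542129e-03]), 'force': array([-0.87064886, -0.01356782,  0.64705645]), 'wrist_torque': array([-0.03951018,  0.05092819,  0.0345431 ]), 'opening': 0.09289438036062056}
scene [[428.50449312   0.         257.23387145]
 [  0.         428.50449312 190.43657639]
 [  0.           0.           1.        ]] [0.02483484 0.         0.         0.         0.        ] [[ 0.85997098 -0.25039743  0.44469208  0.14984212]
 [-0.50986175 -0.3837126   0.76993873 -0.94716666]
 [-0.02215672 -0.88885644 -0.45764977  0.49669486]
 [ 0.          0.          0.          1.        ]]
top [[437.0057301    0.         248.83481825]
 [  0.         437.0057301  194.66085327]
 [  0.           0.           1.        ]] [0.0528714 0.        0.        0.        0.       ] [[-0.02903407 -0.98875216  0.14671807  0.38528833]
 [-0.99943333  0.0262146  -0.02111447 -0.1911874 ]
 [ 0.01703082 -0.14724797 -0.98895298  1.23239645]
 [ 0.          0.          0.          1.        ]]
```

View pics/scene0.png

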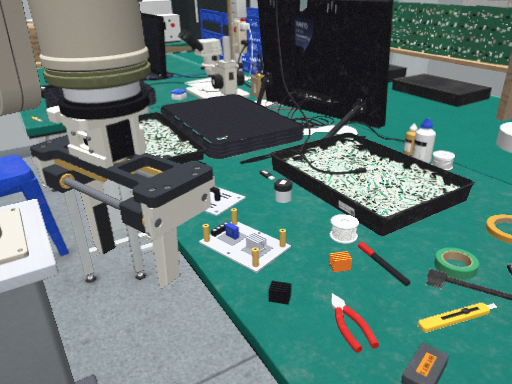

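View pics/top0.png

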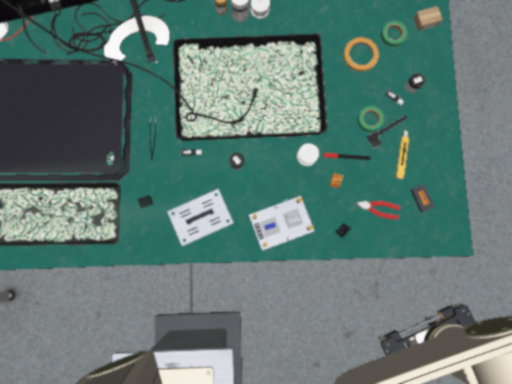

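```bash
python3 - <<'E'
import cv2,pickle
d=pickle.load(open("d0.pkl","rb"))
p=d["top"]["pixels"][60:360,60:460]
cv2.imwrite("pics/topz.png",cv2.resize(p,None,fx=2,fy=2,interpolation=cv2.INTER_CUBIC))
E
```

```text
(no output)
```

View pics/topz.png

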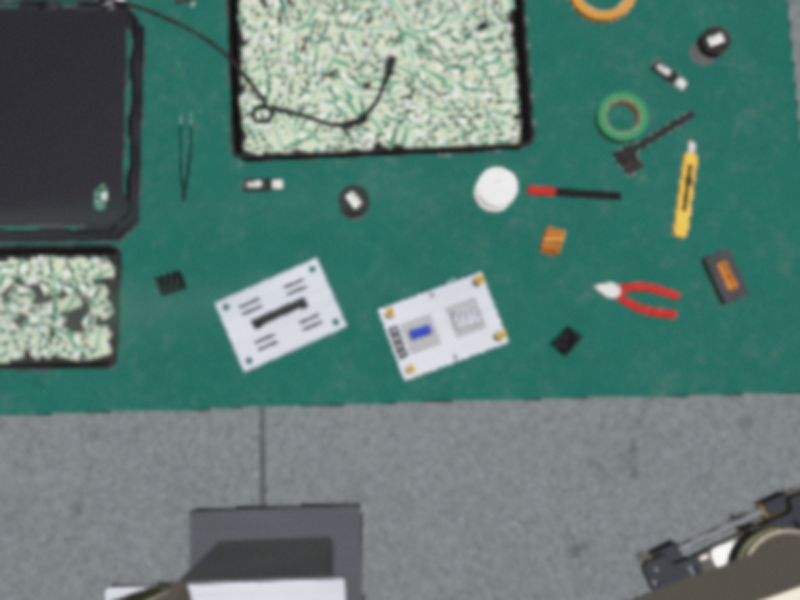

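The top view shows the cover at (200,217) and the chassis at (281,222). The relay is on the strip-side pad at (270,225) and the silver heat sink on the other at (292,218). The black and orange look-alikes, the jar, the spool and the dongle are nearby. Next I'll measure all of these.

```bash
cat > h.py <<'E'
import cv2,numpy as np,pickle
from scipy.spatial.transform import Rotation as R
def ray(c,uv):
    uv=np.asarray(uv,float).reshape(-1,1,2)
    n=cv2.undistortPoints(uv,c["intrinsics"],np.array(c["D"])).reshape(-1,2)
    d=np.c_[n,np.ones(len(n))]@c["T"][:3,:3].T
    return c["T"][:3,3],d
def onplane(c,uv,z):
    o,d=ray(c,uv); return o+d*((z-o[2])/d[:,2])[:,None]
def proj(c,P):
    Ti=np.linalg.inv(c["T"]);rv=cv2.Rodrigues(Ti[:3,:3])[0]
    return cv2.projectPoints(np.asarray(P,float).reshape(-1,1,3),rv,Ti[:3,3],c["intrinsics"],np.array(c["D"]))[0].reshape(-1,2)
def blobs(m,amin):
    n,l,s,ce=cv2.connectedComponentsWithStats(m.astype(np.uint8))
    return [(ce[i],s[i]) for i in range(1,n) if s[i,4]>=amin]
def rectfit(m):
    cs,_=cv2.findContours(m.astype(np.uint8),cv2.RETR_EXTERNAL,cv2.CHAIN_APPROX_NONE)
    return max(cs,key=cv2.contourArea)
def fit4(model,pts):
    # rigid 2D fit, returns (xy, yaw, resid)
    A=model-model.mean(0);B=pts-pts.mean(0)
    th=np.arctan2((A[:,0]*B[:,1]-A[:,1]*B[:,0]).sum(),(A*B).sum())
    Rm=np.array([[np.cos(th),-np.sin(th)],[np.sin(th),np.cos(th)]])
    t=pts.mean(0)-Rm@model.mean(0)
    return t,th,np.linalg.norm(pts-(model@Rm.T+t),axis=1)
E
python3 - <<'E'
from h import *
d=pickle.load(open("d0.pkl","rb"))
for n,z in (("top",.042),("scene",.042)):
    c=d[n];hsv=cv2.cvtColor(c["pixels"],cv2.COLOR_BGR2HSV)
    H,S,V=cv2.split(hsv)
    m=(H>12)&(H<32)&(S>80)&(V>90)
    box=(slice(180,260),slice(240,325)) if n=="top" else (slice(195,280),slice(190,300))
    mm=np.zeros_like(m);mm[box]=m[box]
    for ce,s in blobs(mm,4): print(n,"brass",ce.round(2),s[:5],onplane(c,ce,.042)[0].round(4) if n=="top" else "")
    mb=np.zeros_like(m);b=(H>105)&(H<130)&(S>120)&(V>60);mb[box]=b[box]
    for ce,s in blobs(mb,5): print(n,"blue",ce.round(2),s,onplane(c,ce,.033)[0].round(4))
    w=(S<60)&(V>120)
    for ce,s in blobs(w,300): print(n,"white",ce.round(1),s)
c=d["scene"]["pixels"][180:300,185:305]
cv2.imwrite("pics/sz.png",cv2.resize(c,None,fx=5,fy=5,interpolation=cv2.INTER_CUBIC))
c=d["top"]["pixels"][180:255,160:320]
cv2.imwrite("pics/tz.png",cv2.resize(c,None,fx=5,fy=5,interpolation=cv2.INTER_CUBIC))
E
```

```text
top brass [299.18 199.45] [298 198   4   4  11] [ 0.5449 -0.3548  0.042 ]
top brass [254.29 216.  ] [253 215   3   3   7] [ 0.5025 -0.2298  0.042 ]
top brass [309.93 227.14] [308 226   5   4  14] [ 0.468  -0.3806  0.042 ]
top brass [264.71 244.  ] [264 243   3   3   7] [ 0.4257 -0.2557  0.042 ]
top blue [269.75 225.68] [266 224   9   5  28] [ 0.4756 -0.2717  0.033 ]
top white [254.8   6.6] [231   0  40  19 445]
top white [388.5 244.6] [  192     0   320   384 39847]
top white [156.6  28.7] [141  15  29  31 560]
top white [119.4  38.9] [103  17  36  44 758]
top white [249.  89.] [  179    42   141    96 11850]
top white [307.6 154.2] [296 143  24  24 424]
top white [ 56.4 214.1] [   0  188  118   54 5505]
top white [199.8 216.9] [ 167  189   67   57 2144]
top white [281.3 222.6] [ 249  196   66   55 2114]
top white [ 83.3 317.8] [    0   263   190   121 17499]
top white [465.8 365. ] [ 376  330  136   54 3421]
top white [195.5 366.1] [ 153  348   81   36 2633]
scene brass [233.94 215.59] [231 208   6  17  80] 
scene brass [205.98 232.46] [203 224   7  18  96] 
scene brass [282.38 237.
[... 266 characters left out ...]
22.4  57.7] [ 185    0   66   99 2710]
scene white [464.    2.2] [394   0 118   8 571]
scene white [ 6.5 68.2] [   0   10   21  105 1047]
scene white [450.4  71.1] [ 389   52  117   46 1978]
scene white [101.3  93.7] [ 63  82  77  21 944]
scene white [115.4 137. ] [  46  106  151   62 3754]
scene white [ 14.9 135.7] [   0  112   46   45 1190]
scene white [430.6 149.2] [410 123  45  48 961]
scene white [505.2 136.8] [497 122  15  31 360]
scene white [372.  177.6] [ 286  141  172   76 5180]
scene white [126.  290.5] [    0   156   278   228 33668]
scene white [104.9 189.8] [ 64 177  70  29 852]
scene white [343.8 228.4] [330 214  29  30 700]
scene white [246.5 246.7] [ 199  221   92   52 2023]
```

View pics/sz.png

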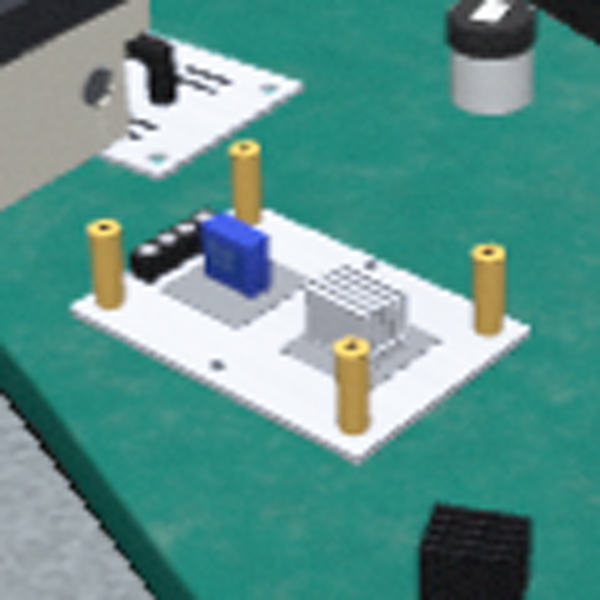

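View pics/tz.png

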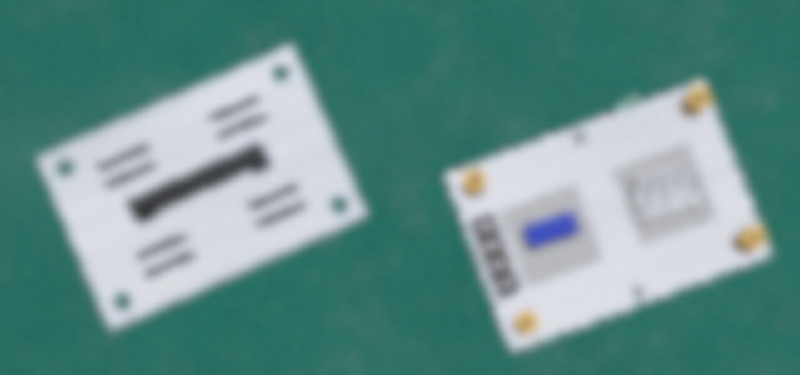

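```bash
cat >> h.py <<'E'
def plate(c,seed,z,thr=None):
    """subpixel-ish outline of white plate: upsample, mask vs green, contour, fill holes, to world plane, minAreaRect"""
    x,y,w,h=seed;k=6
    p=c["pixels"][y:y+h,x:x+w]
    g=cv2.resize(p,None,fx=k,fy=k,interpolation=cv2.INTER_CUBIC).astype(int)
    red=g[:,:,2]
    m=(red>(thr or 120)).astype(np.uint8)
    ct=rectfit(m).reshape(-1,2)
    uv=(ct+.5)/k-.5+[x,y]
    P=onplane(c,uv,z)[:,:2]
    return cv2.minAreaRect(P.astype(np.float32)*1000)
E
python3 - <<'E'
from h import *
d=pickle.load(open("d0.pkl","rb"))
t=d["top"];s=d["scene"]
for thr in (100,120,140):
  print("cover",plate(t,(160,182,80,70),.004,thr)); print("chassis",plate(t,(243,190,78,66),.006,thr)); print("chassis sc",plate(s,(190,205,110,75),.006,thr))
tops=np.array([(245,149),(104,228),(488,252),(351,346)])/5-.4+[185,180]
P=onplane(s,tops,.042);print(P.round(4))
mod=np.array([[41,66],[-41,66],[41,-66],[-41,-66]])/1000.
print(fit4(mod,P[:,:2]))
tt=np.array([[254.29,216],[264.71,244],[299.18,199.45],[309.93,227.14]])
print(fit4(mod,onplane(t,tt,.042)[:,:2]))
tt=np.array([(473,183),(525,323),(699,98),(751,238)])/5-.4+[160,180]
print(fit4(mod,onplane(t,tt,.042)[:,:2]))
# cover holes
ch=np.array([(66,168),(122,301),(281,73),(339,205)])/5-.4+[160,180]
print("cover holes",fit4(mod,onplane(t,ch,.003)[:,:2]))
def pp(n,c,q,off,z): print(n,onplane(c,np.array([q])/5-.4+off,z).round(4))
pp("relay top",t,(551,230),[160,180],.033)
pp("hs top",t,(667,189),[160,180],.033)
pp("relay sc",s,(236,235),[185,180],.033)
pp("hs sc",s,(357,287),[185,180],.033)
pp("jar",t,(0,0),[237,160],.046); pp("spool",t,(0,0),[307.6,154.2],.036)
E
```

```text
cover ((508.515380859375, -78.0080795288086), (112.2845687866211, 161.93280029296875), 22.469575881958008)
chassis ((486.57025146484375, -305.7978820800781), (113.58753967285156, 162.48289489746094), 18.767118453979492)
chassis sc ((497.63360595703125, -282.2430419921875), (152.2086944580078, 202.13967895507812), 18.477094650268555)
cover ((508.4162292480469, -77.97227478027344), (110.14833068847656, 160.0099639892578), 22.529273986816406)
chassis ((486.162353515625, -305.97808837890625), (110.8660659790039, 160.8245391845703), 18.771495819091797)
chassis sc ((497.7062072753906, -282.24267578125), (151.24732971191406, 200.8632354736328), 18.52152442932129)
cover ((508.3783264160156, -77.9090347290039), (108.38672637939453, 158.16864013671875), 22.607315063476562)
chassis ((485.8007507324219, -306.0316467285156), (108.52449798583984, 158.70272827148438), 18.742202758789062)
chassis sc ((497.7484130859375, -282.3143310546875), (150.1571807861328, 199.87127685546875), 18.548490524291992)
[[ 0.504  -0.2308  0.042 ]
 [ 0.4263 -0.2566  0.042 ]
 [ 0.5463 -0.3548  0.042 ]
 [ 0.4687 -0.3808  0.042 ]]
(array([ 0.48632778, -0.30573779]), np.float64(0.3269277335112156), array([0.0007244 , 0.00018319, 0.0003193 , 0.00059008]))
(array([ 0.48526735, -0.30521775]), np.float64(0.32582849057606716), array([0.00052098, 0.00042479, 0.00039327, 0.00049694]))
(array([ 0.48513065, -0.30514161]), np.float64(0.3270683807148916), array([0.00077795, 0.00046457, 0.00105882, 0.00066178]))
cover holes (array([ 0.50819378, -0.0783736 ]), np.float64(0.3921958509378524), array([0.00036893, 0.00020304, 0.00018444, 0.00013373]))
relay top [[ 0.4758 -0.2719  0.033 ]]
hs top [[ 0.4966 -0.3367  0.033 ]]
relay sc [[ 0.475  -0.2771  0.033 ]]
hs sc [[ 0.4971 -0.3366  0.033 ]]
jar [[ 0.6606 -0.1854  0.046 ]]
spool [[ 0.6745 -0.3841  0.036 ]]
```

```bash
cat >> h.py <<'E'
CH=np.array([.4857,-.3055]);CY=.327;CV=np.array([.5083,-.0782]);VY=.393
def ch(x,y): c,s=np.cos(CY),np.sin(CY); return CH+np.array([c*x-s*y,s*x+c*y])
def plan(xy,gz,yaw):
    """remaining tool-frame shift (in shares) from measured pose; total turn about z in shares"""
    from plant import robot
    s=robot.read_state();Rm=R.from_rotvec(s["orientation"]).as_matrix()
    # target: z down, x along yaw (or +pi), nearest
    best=None
    for k in (0,np.pi,-np.pi):
        a=yaw+k;Rt=np.array([[np.cos(a),np.sin(a),0],[np.sin(a),-np.cos(a),0],[0,0,-1]])
        rv=R.from_matrix(Rm.T@Rt).as_rotvec()
        if best is None or np.linalg.norm(rv)<np.linalg.norm(best): best=rv
    dw=np.array([xy[0],xy[1],gz+.167])-s["tool_pos"]
    print("t %.2f pos"%s["t"],s["tool_pos"].round(4),"gz %.4f"%(s["tool_pos"][2]-.167),"q6 %.2f"%s["q"][5],"open %.4f"%s["opening"])
    Rn=Rm@R.from_rotvec(best).as_matrix()
    print("turn shares",(best/.5).round(3),"slide shares now-axes",(Rm.T@dw/.4).round(4),"after-turn axes",(Rn.T@dw/.4).round(4))
E
python3 -c "
from h import *
print(ch(0,.034),ch(0,-.034),ch(.1,0))
plan(ch(0,.034),.1,CY)"
```

```text
[ 0.47477908 -0.27330165] [ 0.49662092 -0.33769835] [ 0.58040102 -0.27337966]
t 0.10 pos [ 0.2224 -0.557   0.4038] gz 0.2368 q6 -0.09 open 0.0931
turn shares [-3.000e-03  3.000e-03 -3.036e+00] slide shares now-axes [-0.4243 -0.8489  0.3428] after-turn axes [ 0.8254 -0.4691  0.3419]
```

arm_command --motion '[{"turn":[0,0,-0.2]},{"turn":[0,0,-0.2]},{"turn":[0,0,-0.2]},{"turn":[0,0,-0.2]},{"turn":[0,0,-0.2]}]' --gripper 50 --grip_force 15

```text
invalid input at $.motion[0]: expected keys slide, turn
```

arm_command --motion '[{"turn":[0,0,-0.2]},{"turn":[0,0,-0.2]},{"turn":[0,0,-0.2]},{"turn":[0,0,-0.2]},{"turn":[0,0,-0.2]}]'

```text
invalid input at $.motion[0]: expected keys slide, turn
```

arm_command --motion '[{"turn":[0,0,-0.2]},{"turn":[0,0,-0.2]},{"turn":[0,0,-0.2]},{"turn":[0,0,-0.2]},{"turn":[0,0,-0.236]}]'

```text
invalid input at $.motion[0]: expected keys slide, turn
```

```bash
python3 -c "
from h import *
plan(ch(0,.034),.1,CY)"
```

```text
t 0.10 pos [ 0.2224 -0.557   0.4038] gz 0.2368 q6 -0.09 open 0.0931
turn shares [-3.000e-03  3.000e-03 -3.036e+00] slide shares now-axes [-0.4243 -0.8489  0.3428] after-turn axes [ 0.8254 -0.4691  0.3419]
```

arm_command --motion '[{"slide":[0,0,0],"turn":[0,0,-0.2]},{"slide":[0,0,0],"turn":[0,0,-0.2]},{"slide":[0,0,0],"turn":[0,0,-0.2]},{"slide":[0,0,0],"turn":[0,0,-0.2]},{"slide":[0,0,0],"turn":[0,0,-0.2]}]' --gripper 50 --grip_force 15

```text
t: 0.52
tool_pos: [0.2224, -0.5571, 0.4041]
orientation: [-2.958, 1.056, 0.001]
force: [-0.2, 0.3, 0.1]
opening: 0.0638
```

arm_command --motion '[{"slide":[0,0,0],"turn":[0,0,-0.2]},{"slide":[0,0,0],"turn":[0,0,-0.2]},{"slide":[0,0,0],"turn":[0,0,-0.2]},{"slide":[0,0,0],"turn":[0,0,-0.2]},{"slide":[0,0,0],"turn":[0,0,-0.2]}]'

```text
t: 0.93
tool_pos: [0.2224, -0.5571, 0.4041]
orientation: [-3.127, 0.292, 0.001]
force: [0.8, -0.4, -0.6]
opening: 0.0469
```

arm_command --motion '[{"slide":[0,0,0],"turn":[0,0,-0.2]},{"slide":[0,0,0],"turn":[0,0,-0.2]},{"slide":[0,0,0],"turn":[0,0,-0.2]},{"slide":[0,0,0],"turn":[0,0,-0.2]},{"slide":[0,0,0],"turn":[0,0,-0.236]}]'

```text
t: 1.35
tool_pos: [0.2224, -0.5571, 0.4041]
orientation: [-3.097, -0.518, 0.0]
force: [-0.5, 0.0, -0.9]
opening: 0.0463
```

```bash
python3 -c "
from h import *
plan(ch(0,.034),.1,CY)"
```

```text
t 1.35 pos [ 0.2224 -0.5571  0.4041] gz 0.2371 q6 -1.61 open 0.0463
turn shares [-0.002 -0.     0.009] slide shares now-axes [ 0.8275 -0.465   0.3433] after-turn axes [ 0.8254 -0.4693  0.3427]
```

arm_command --motion '[{"slide":[0.055,-0.0313,0.0228],"turn":[0,0,0.009]},{"slide":[0.055,-0.0313,0.0228],"turn":[0,0,0]},{"slide":[0.055,-0.0313,0.0228],"turn":[0,0,0]},{"slide":[0.055,-0.0313,0.0228],"turn":[0,0,0]},{"slide":[0.055,-0.0313,0.0228],"turn":[0,0,0]}]'

```text
t: 1.77
tool_pos: [0.3074, -0.4618, 0.3582]
orientation: [-3.1, -0.504, 0.0]
force: [0.5, -0.2, 0.5]
opening: 0.0466
```

arm_command --motion '[{"slide":[0.055,-0.0313,0.0228],"turn":[0,0,0]},{"slide":[0.055,-0.0313,0.0228],"turn":[0,0,0]},{"slide":[0.055,-0.0313,0.0228],"turn":[0,0,0]},{"slide":[0.055,-0.0313,0.0228],"turn":[0,0,0]},{"slide":[0.055,-0.0313,0.0228],"turn":[0,0,0]}]'

```text
t: 2.18
tool_pos: [0.3919, -0.3675, 0.3127]
orientation: [-3.1, -0.504, 0.001]
force: [1.1, -0.3, -0.7]
opening: 0.0468
```

arm_command --motion '[{"slide":[0.055,-0.0313,0.0228],"turn":[0,0,0]},{"slide":[0.055,-0.0313,0.0228],"turn":[0,0,0]},{"slide":[0.055,-0.0313,0.0228],"turn":[0,0,0]},{"slide":[0.055,-0.0313,0.0228],"turn":[0,0,0]},{"slide":[0.055,-0.0313,0.0228],"turn":[0,0,0]}]'

```text
t: 2.6
tool_pos: [0.4763, -0.2733, 0.2671]
orientation: [-3.1, -0.504, 0.001]
force: [-0.1, -0.1, 0.7]
opening: 0.0464
```

```bash
python3 -c "
from h import *
plan(ch(0,.034),.028,CY)
from plant import robot
for n in ('scene','top'): cv2.imwrite('pics/a_%s.png'%n,robot.read_camera(n)['pixels'][150:300,160:360].repeat(4,0).repeat(4,1))"
```

```text
t 2.60 pos [ 0.4763 -0.2733  0.2671] gz 0.1001 q6 -0.94 open 0.0464
turn shares [-0.001  0.001 -0.009] slide shares now-axes [-0.0037 -0.001   0.1802] after-turn axes [-0.0037 -0.0012  0.1802]
```

View pics/a_scene.png

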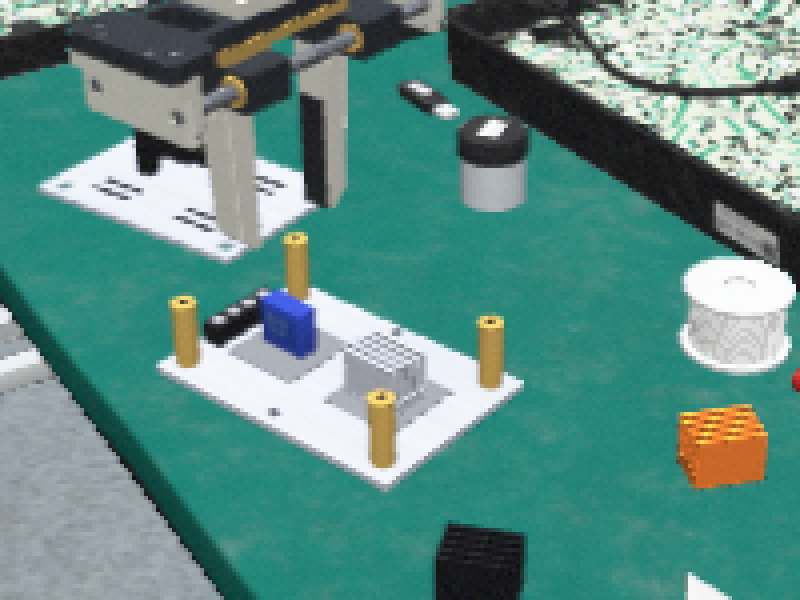

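```bash
python3 -c "
from h import *
d=pickle.load(open('d0.pkl','rb'));c=d['scene']
for z in (.081,.033): print(((proj(c,[[.476,-.273,z],[.476+.030,-.273+.01,z],[.476-.03,-.273-.01,z]])-[160,150])*4).round())"
```

```text
[[281. 220.]
 [324. 197.]
 [235. 245.]]
[[285. 302.]
 [327. 277.]
 [241. 328.]]
```

arm_command --motion '[{"slide":[-0.003,-0.001,0.04],"turn":[0,0,0]},{"slide":[0,0,0.04],"turn":[0,0,0]},{"slide":[0,0,0.04],"turn":[0,0,0]},{"slide":[0,0,0.04],"turn":[0,0,0]},{"slide":[0,0,0.02],"turn":[0,0,0]}]'

```text
t: 3.12
tool_pos: [0.4734, -0.2745, 0.1939]
orientation: [-3.099, -0.504, 0.003]
force: [-0.5, -0.0, -0.2]
opening: 0.0462
```

arm_command --motion '[{"slide":[0,0,0],"turn":[0,0,0]},{"slide":[0,0,0],"turn":[0,0,0]},{"slide":[0,0,0],"turn":[0,0,0]},{"slide":[0,0,0],"turn":[0,0,0]},{"slide":[0,0,0],"turn":[0,0,0]}]' --gripper 0

```text
t: 3.53
tool_pos: [0.4748, -0.2748, 0.1968]
orientation: [3.1, 0.504, 0.001]
force: [0.4, -0.1, -0.8]
opening: 0.018
```

arm_command --motion '[{"slide":[0,0,0],"turn":[0,0,0]},{"slide":[0,0,0],"turn":[0,0,0]},{"slide":[0,0,0],"turn":[0,0,0]},{"slide":[0,0,0],"turn":[0,0,0]},{"slide":[0,0,0],"turn":[0,0,0]}]'

```text
t: 3.95
tool_pos: [0.4748, -0.2746, 0.1966]
orientation: [3.1, 0.504, 0.001]
force: [-0.9, 0.3, 5.4]
opening: 0.0124
```

```bash
python3 -c "
from h import *
plan(ch(0,.034),.1,CY)
from plant import robot
for n in ('scene',): cv2.imwrite('pics/b_%s.png'%n,robot.read_camera(n)['pixels'][150:300,160:360].repeat(4,0).repeat(4,1))"
```

```text
t 3.95 pos [ 0.4748 -0.2746  0.1966] gz 0.0296 q6 -0.94 open 0.0124
turn shares [ 0.002 -0.001 -0.009] slide shares now-axes [ 0.001  -0.0031 -0.1761] after-turn axes [ 0.0009 -0.0032 -0.1761]
```

View pics/b_scene.png

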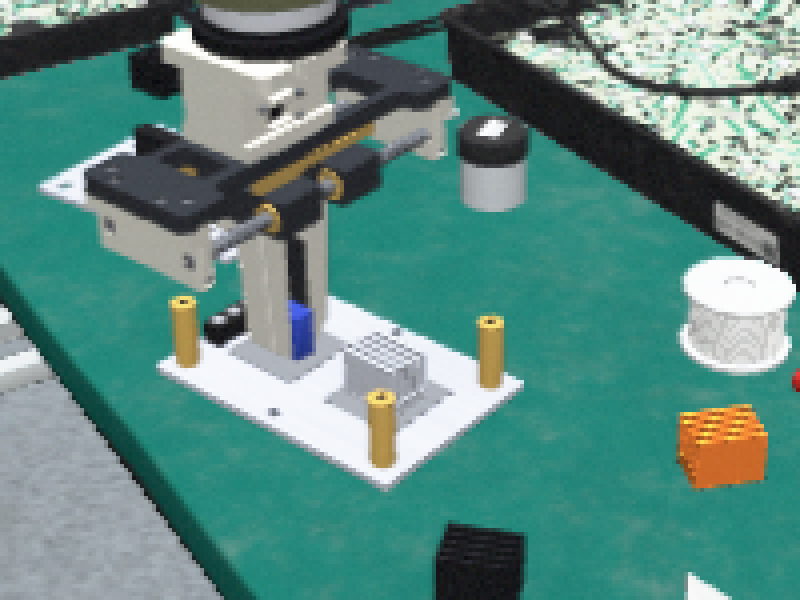

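The relay is gripped: opening is 12.4 mm, and the fingers straddle it at (285,330) in the crop. Next I move it to a temporary spot on the bench.

arm_command --motion '[{"slide":[0,0,-0.03],"turn":[0,0,-0.009]},{"slide":[0,0,-0.06],"turn":[0,0,0]},{"slide":[0,0,-0.06],"turn":[0,0,0]},{"slide":[0.03,0,0],"turn":[0,0,0]},{"slide":[0.06,0,0],"turn":[0,0,0]}]'

```text
t: 4.42
tool_pos: [0.5087, -0.2639, 0.2585]
orientation: [3.097, 0.508, 0.003]
force: [-0.9, 0.3, -0.2]
opening: 0.0126
```

arm_command --motion '[{"slide":[0.06,0,0],"turn":[0,0,0]},{"slide":[0.06,0,0],"turn":[0,0,0]},{"slide":[0.05,0,0],"turn":[0,0,0]},{"slide":[0.02,0,0],"turn":[0,0,0]},{"slide":[0,0,0],"turn":[0,0,0]}]'

```text
t: 4.83
tool_pos: [0.5819, -0.2376, 0.2559]
orientation: [-3.099, -0.514, -0.0]
force: [-0.3, -0.9, -0.3]
opening: 0.0126
```

```bash
python3 -c "
from h import *
plan(ch(0.112,.034),.0235,CY)"
```

```text
t 4.83 pos [ 0.5819 -0.2376  0.2559] gz 0.0889 q6 -0.80 open 0.0126
turn shares [-0.    -0.001  0.004] slide shares now-axes [-0.0022 -0.0014  0.1635] after-turn axes [-0.0022 -0.0014  0.1635]
```

arm_command --motion '[{"slide":[0,0,0.05],"turn":[0,0,0.004]},{"slide":[0,0,0.05],"turn":[0,0,0]},{"slide":[0,0,0.04],"turn":[0,0,0]},{"slide":[0,0,0.015],"turn":[0,0,0]},{"slide":[0,0,0.005],"turn":[0,0,0]}]'

```text
t: 5.25
tool_pos: [0.5791, -0.2385, 0.1901]
orientation: [-3.098, -0.507, 0.005]
force: [-1.2, 1.3, -0.1]
opening: 0.0125
```

arm_command --motion '[{"slide":[0,0,0.002],"turn":[0,0,0]},{"slide":[0,0,0],"turn":[0,0,0]},{"slide":[0,0,0],"turn":[0,0,0]},{"slide":[0,0,0],"turn":[0,0,0]},{"slide":[0,0,0],"turn":[0,0,0]}]'

```text
t: 5.67
tool_pos: [0.581, -0.2387, 0.1921]
orientation: [3.099, 0.508, 0.002]
force: [0.1, 0.1, -0.6]
opening: 0.0126
```

```bash
python3 -c "
from h import *
plan(ch(0.112,.034),.0225,CY)"
```

```text
t 5.67 pos [ 0.581  -0.2387  0.1921] gz 0.0251 q6 -0.80 open 0.0126
turn shares [ 0.002 -0.002 -0.004] slide shares now-axes [ 0.0007 -0.0033  0.0066] after-turn axes [ 0.0008 -0.0033  0.0066]
```

arm_command --motion '[{"slide":[0,0,0.003],"turn":[0,0,0]},{"slide":[0,0,0.003],"turn":[0,0,0]},{"slide":[0,0,0],"turn":[0,0,0]},{"slide":[0,0,0],"turn":[0,0,0]},{"slide":[0,0,0],"turn":[0,0,0]}]'

```text
t: 6.08
tool_pos: [0.5809, -0.2386, 0.1896]
orientation: [3.1, 0.508, 0.001]
force: [-2.1, 0.4, 6.2]
opening: 0.0121
```

arm_command --motion '[{"slide":[0,0,0],"turn":[0,0,0]},{"slide":[0,0,0],"turn":[0,0,0]},{"slide":[0,0,0],"turn":[0,0,0]},{"slide":[0,0,0],"turn":[0,0,0]},{"slide":[0,0,0],"turn":[0,0,0]}]' --gripper 45

```text
t: 6.5
tool_pos: [0.5806, -0.2384, 0.1885]
orientation: [-3.1, -0.508, 0.0]
force: [-0.5, -0.0, -0.7]
opening: 0.0396
```

```bash
python3 -c "
from h import *
plan(ch(0.0,-.034),.1,CY)"
```

```text
t 6.50 pos [ 0.5806 -0.2384  0.1885] gz 0.0215 q6 -0.80 open 0.0396
turn shares [-0.     0.001 -0.004] slide shares now-axes [-0.2782  0.1681 -0.1962] after-turn axes [-0.2784  0.1676 -0.1962]
```

arm_command --motion '[{"slide":[0,0,-0.05],"turn":[0,0,0]},{"slide":[0,0,-0.08],"turn":[0,0,0]},{"slide":[0,0,-0.06],"turn":[0,0,0]},{"slide":[-0.05,0.03,0],"turn":[0,0,0]},{"slide":[-0.08,0.05,0],"turn":[0,0,0]}]'

```text
t: 6.92
tool_pos: [0.5437, -0.2842, 0.2677]
orientation: [3.096, 0.514, 0.008]
force: [-0.2, -0.6, -0.4]
opening: 0.0417
```

arm_command --motion '[{"slide":[-0.08,0.05,0],"turn":[0,0,0]},{"slide":[-0.06,0.035,0],"turn":[0,0,0]},{"slide":[-0.008,0.002,0],"turn":[0,0,0]},{"slide":[0,0,0],"turn":[0,0,0]},{"slide":[0,0,0],"turn":[0,0,0]}]' --gripper 55

```text
t: 7.33
tool_pos: [0.4968, -0.3371, 0.2647]
orientation: [-3.1, -0.507, -0.001]
force: [0.6, 1.6, 0.1]
opening: 0.051
```

```bash
python3 -c "
from h import *
plan(ch(0.0,-.034),.0285,CY)
from plant import robot
for n in ('scene',): 
  c=robot.read_camera(n);cv2.imwrite('pics/c_%s.png'%n,c['pixels'][150:300,160:360].repeat(4,0).repeat(4,1))
  H,S,V=cv2.split(cv2.cvtColor(c['pixels'],cv2.COLOR_BGR2HSV));m=(H>105)&(H<130)&(S>120)&(V>60);m[:150]=0
  print([b[0] for b in blobs(m,20)])
  print(proj(c,[[.581,-.2386,.013]]))"
```

```text
t 7.33 pos [ 0.4968 -0.3371  0.2647] gz 0.0977 q6 -1.01 open 0.0510
turn shares [-0.001 -0.001 -0.006] slide shares now-axes [-0.0009  0.0014  0.173 ] after-turn axes [-0.0008  0.0013  0.173 ]
[array([ 27.87892839, 192.27872231]), array([265.65686275, 214.12745098])]
[[266.27685321 212.82731491]]
```

View pics/c_scene.png

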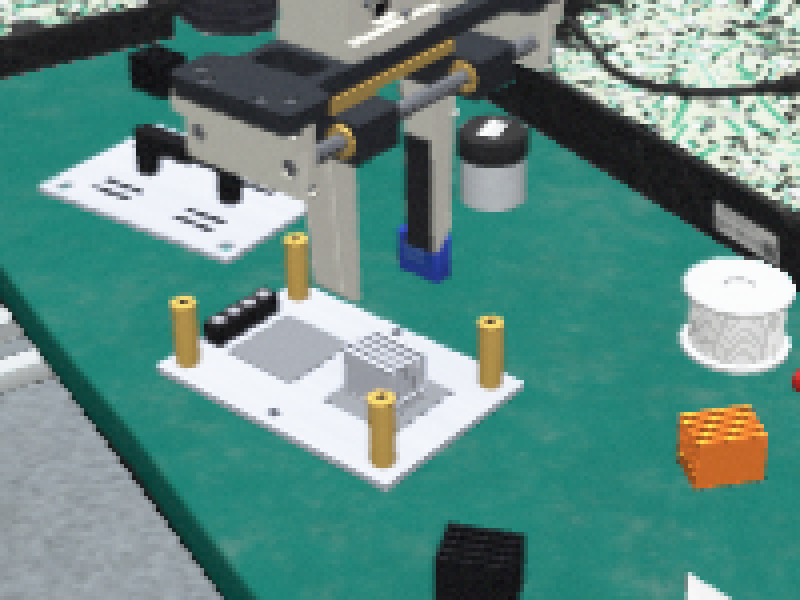

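The relay stands upright on the bench at (425,255) in the crop. The strip-side pad is empty and the heat sink is still at (383,370).

arm_command --motion '[{"slide":[0,0,0.05],"turn":[0,0,-0.006]},{"slide":[0,0,0.06],"turn":[0,0,0]},{"slide":[0,0,0.045],"turn":[0,0,0]},{"slide":[0,0,0.015],"turn":[0,0,0]},{"slide":[0,0,0.003],"turn":[0,0,0]}]'

```text
t: 7.8
tool_pos: [0.4967, -0.3356, 0.1935]
orientation: [-3.096, -0.515, 0.004]
force: [0.1, 0.8, 0.1]
opening: 0.0509
```

arm_command --motion '[{"slide":[0,0,0],"turn":[0,0,0]},{"slide":[0,0,0],"turn":[0,0,0]},{"slide":[0,0,0],"turn":[0,0,0]},{"slide":[0,0,0],"turn":[0,0,0]},{"slide":[0,0,0],"turn":[0,0,0]}]' --gripper 0

```text
t: 8.22
tool_pos: [0.497, -0.3376, 0.1967]
orientation: [3.098, 0.513, 0.002]
force: [-1.8, 0.7, 2.4]
opening: 0.0236
```

arm_command --motion '[{"slide":[0,0,0],"turn":[0,0,0]},{"slide":[0,0,0],"turn":[0,0,0]},{"slide":[0,0,0],"turn":[0,0,0]},{"slide":[0,0,0],"turn":[0,0,0]},{"slide":[0,0,0],"turn":[0,0,0]}]'

```text
t: 8.63
tool_pos: [0.497, -0.3376, 0.1967]
orientation: [3.098, 0.513, 0.002]
force: [-0.4, 1.2, 5.8]
opening: 0.0246
```

```bash
python3 -c "
from h import *
plan(ch(0,.034),.1,CY)"
```

```text
t 8.63 pos [ 0.497  -0.3376  0.1967] gz 0.0297 q6 -1.01 open 0.0246
turn shares [ 0.003 -0.002  0.002] slide shares now-axes [-0.0006 -0.1699 -0.1761] after-turn axes [-0.0009 -0.1702 -0.1758]
```

arm_command --motion '[{"slide":[0,0,-0.03],"turn":[0,0,0]},{"slide":[0,0,-0.05],"turn":[0,0,0]},{"slide":[0,-0.03,-0.02],"turn":[0,0,0]},{"slide":[0,-0.06,0],"turn":[0,0,0]},{"slide":[0,-0.06,0],"turn":[0,0,0]}]'

```text
t: 9.05
tool_pos: [0.4774, -0.2807, 0.2373]
orientation: [3.098, 0.511, 0.003]
force: [-0.9, 1.0, -0.3]
opening: 0.0239
```

arm_command --motion '[{"slide":[0,-0.02,0],"turn":[0,0,0]},{"slide":[0,0,0],"turn":[0,0,0]},{"slide":[0,0,0],"turn":[0,0,0]},{"slide":[0,0,0],"turn":[0,0,0]},{"slide":[0,0,0],"turn":[0,0,0]}]'

```text
t: 9.47
tool_pos: [0.475, -0.2739, 0.2358]
orientation: [3.099, 0.512, 0.001]
force: [-0.0, -0.7, -1.0]
opening: 0.0241
```

```bash
python3 -c "
from h import *
plan(ch(0,.034),.0297,CY)
from plant import robot
for n in ('scene',): 
  c=robot.read_camera(n);cv2.imwrite('pics/d_%s.png'%n,c['pixels'][150:300,160:360].repeat(4,0).repeat(4,1))"
```

```text
t 9.47 pos [ 0.475  -0.2739  0.2358] gz 0.0688 q6 -0.94 open 0.0241
turn shares [ 0.001 -0.001  0.001] slide shares now-axes [-0.0001 -0.0016  0.0978] after-turn axes [-0.0001 -0.0016  0.0978]
```

View pics/d_scene.png

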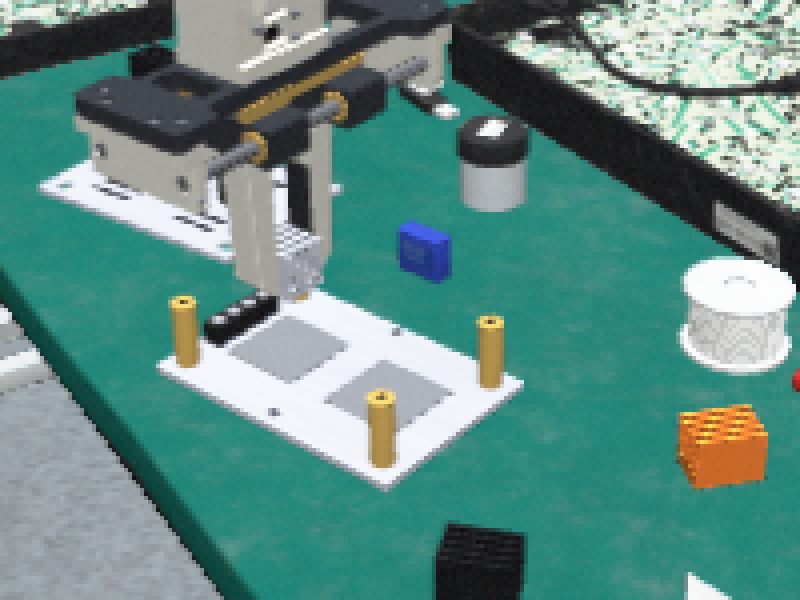

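```bash
python3 -c "
from h import *
d=pickle.load(open('d0.pkl','rb'));c=d['scene']
p=np.array([[228,347],[293,318],[348,348],[290,382]])/4-.4+[160,150]
W=onplane(c,p,.007);print(W.round(4),W.mean(0),ch(0,.034))"
```

```text
[[ 0.4489 -0.2561  0.007 ]
 [ 0.4904 -0.2496  0.007 ]
 [ 0.501  -0.2906  0.007 ]
 [ 0.4613 -0.3017  0.007 ]] [ 0.47540709 -0.27449991  0.007     ] [ 0.47477908 -0.27330165]
```

arm_command --motion '[{"slide":[0,-0.002,0.04],"turn":[0,0,0]},{"slide":[0,0,0.035],"turn":[0,0,0]},{"slide":[0,0,0.015],"turn":[0,0,0]},{"slide":[0,0,0.005],"turn":[0,0,0]},{"slide":[0,0,0],"turn":[0,0,0]}]'

```text
t: 9.93
tool_pos: [0.4743, -0.2724, 0.1972]
orientation: [-3.099, -0.512, 0.002]
force: [0.7, 0.4, -1.1]
opening: 0.0238
```

arm_command --motion '[{"slide":[0,0,0],"turn":[0,0,0]},{"slide":[0,0,0],"turn":[0,0,0]},{"slide":[0,0,0],"turn":[0,0,0]},{"slide":[0,0,0],"turn":[0,0,0]},{"slide":[0,0,0],"turn":[0,0,0]}]'

```text
t: 10.35
tool_pos: [0.4745, -0.2722, 0.1978]
orientation: [3.099, 0.513, 0.0]
force: [-0.5, 0.4, -0.9]
opening: 0.0237
```

```bash
python3 -c "
from h import *
plan(ch(0,.034),.0295,CY)"
```

```text
t 10.35 pos [ 0.4745 -0.2722  0.1978] gz 0.0308 q6 -0.94 open 0.0237
turn shares [ 0.001 -0.001  0.002] slide shares now-axes [-0.0003  0.0027  0.0032] after-turn axes [-0.0003  0.0027  0.0032]
```

arm_command --motion '[{"slide":[0,0.0025,0.002],"turn":[0,0,0]},{"slide":[0,0,0.002],"turn":[0,0,0]},{"slide":[0,0,0],"turn":[0,0,0]},{"slide":[0,0,0],"turn":[0,0,0]},{"slide":[0,0,0],"turn":[0,0,0]}]'

```text
t: 10.77
tool_pos: [0.4749, -0.2733, 0.1966]
orientation: [3.099, 0.513, 0.0]
force: [-1.9, 0.9, 5.7]
opening: 0.0237
```

arm_command --motion '[{"slide":[0,0,0],"turn":[0,0,0]},{"slide":[0,0,0],"turn":[0,0,0]},{"slide":[0,0,0],"turn":[0,0,0]},{"slide":[0,0,0],"turn":[0,0,0]},{"slide":[0,0,0],"turn":[0,0,0]}]' --gripper 50

```text
t: 11.18
tool_pos: [0.4747, -0.2731, 0.1958]
orientation: [-3.099, -0.513, 0.0]
force: [-0.1, 1.3, -0.5]
opening: 0.0462
```

```bash
python3 -c "
from h import *
plan(np.array([.5809,-.2386]),.1,CY)"
```

```text
t 11.18 pos [ 0.4747 -0.2731  0.1958] gz 0.0288 q6 -0.94 open 0.0462
turn shares [-0.     0.     0.002] slide shares now-axes [ 0.2791  0.0039 -0.178 ] after-turn axes [ 0.2791  0.0036 -0.178 ]
```

arm_command --motion '[{"slide":[0,0,-0.05],"turn":[0,0,0]},{"slide":[0,0,-0.08],"turn":[0,0,0]},{"slide":[0,0,-0.04],"turn":[0,0,0]},{"slide":[0.06,0.004,0],"turn":[0,0,0]},{"slide":[0.08,0,0],"turn":[0,0,0]}]'

```text
t: 11.6
tool_pos: [0.5283, -0.2578, 0.266]
orientation: [3.098, 0.509, 0.003]
force: [0.5, -0.7, 0.5]
opening: 0.0463
```

arm_command --motion '[{"slide":[0.08,0,0],"turn":[0,0,0]},{"slide":[0.05,0,0],"turn":[0,0,0]},{"slide":[0.009,0,0],"turn":[0,0,0]},{"slide":[0,0,0],"turn":[0,0,0]},{"slide":[0,0,0],"turn":[0,0,0]}]'

```text
t: 12.02
tool_pos: [0.5804, -0.2387, 0.2634]
orientation: [-3.099, -0.514, 0.002]
force: [-0.5, -0.1, -1.2]
opening: 0.0462
```

```bash
python3 -c "
from h import *
plan(np.array([.5809,-.2386]),.0225,CY)
from plant import robot
for n in ('scene','top'): 
  c=robot.read_camera(n);cv2.imwrite('pics/e_%s.png'%n,c['pixels'][150:300,160:360].repeat(4,0).repeat(4,1))"
```

```text
t 12.02 pos [ 0.5804 -0.2387  0.2634] gz 0.0964 q6 -0.80 open 0.0462
turn shares [-0.001  0.002  0.003] slide shares now-axes [0.0015 0.0002 0.1848] after-turn axes [1.300e-03 1.000e-04 1.848e-01]
```

View pics/e_scene.png

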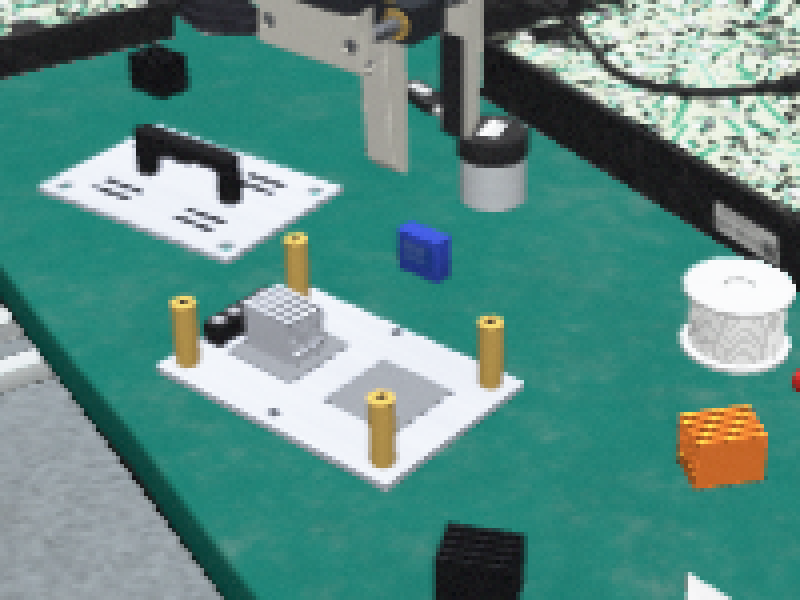

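The heat sink stands on the strip-side pad at (285,320) in the crop, and the relay is upright at (425,252). Next I grip the relay.

arm_command --motion '[{"slide":[0.001,0,0.06],"turn":[0,0,0]},{"slide":[0,0,0.06],"turn":[0,0,0]},{"slide":[0,0,0.045],"turn":[0,0,0]},{"slide":[0,0,0.015],"turn":[0,0,0]},{"slide":[0,0,0.004],"turn":[0,0,0]}]'

```text
t: 12.53
tool_pos: [0.5797, -0.2386, 0.1885]
orientation: [-3.098, -0.511, 0.005]
force: [0.6, -0.3, -0.3]
opening: 0.0462
```

arm_command --motion '[{"slide":[0,0,0],"turn":[0,0,0]},{"slide":[0,0,0],"turn":[0,0,0]},{"slide":[0,0,0],"turn":[0,0,0]},{"slide":[0,0,0],"turn":[0,0,0]},{"slide":[0,0,0],"turn":[0,0,0]}]' --gripper 0

```text
t: 12.95
tool_pos: [0.5817, -0.2387, 0.1914]
orientation: [3.098, 0.513, 0.002]
force: [0.4, 0.1, -0.3]
opening: 0.0177
```

arm_command --motion '[{"slide":[0,0,0],"turn":[0,0,0]},{"slide":[0,0,0],"turn":[0,0,0]},{"slide":[0,0,0],"turn":[0,0,0]},{"slide":[0,0,0],"turn":[0,0,0]},{"slide":[0,0,0],"turn":[0,0,0]}]'

```text
t: 13.37
tool_pos: [0.5816, -0.2387, 0.191]
orientation: [3.099, 0.513, 0.001]
force: [-1.5, 0.3, 5.2]
opening: 0.0126
```

```bash
python3 -c "
from h import *
plan(ch(0,-.034),.1,CY)"
```

```text
t 13.37 pos [ 0.5816 -0.2387  0.191 ] gz 0.0240 q6 -0.80 open 0.0126
turn shares [ 0.001 -0.001  0.002] slide shares now-axes [-0.2808  0.1661 -0.19  ] after-turn axes [-0.2807  0.1662 -0.1899]
```

arm_command --motion '[{"slide":[0,0,-0.04],"turn":[0,0,0]},{"slide":[0,0,-0.07],"turn":[0,0,0]},{"slide":[0,0,-0.05],"turn":[0,0,0]},{"slide":[-0.03,0.02,-0.02],"turn":[0,0,0]},{"slide":[-0.08,0.05,0],"turn":[0,0,0]}]'

```text
t: 13.78
tool_pos: [0.5509, -0.2778, 0.2653]
orientation: [3.096, 0.519, 0.008]
force: [0.9, -1.4, -0.1]
opening: 0.0119
```

arm_command --motion '[{"slide":[-0.08,0.05,0],"turn":[0,0,0]},{"slide":[-0.06,0.035,0],"turn":[0,0,0]},{"slide":[-0.03,0.013,0],"turn":[0,0,0]},{"slide":[0,0,0],"turn":[0,0,0]},{"slide":[0,0,0],"turn":[0,0,0]}]'

```text
t: 14.2
tool_pos: [0.4962, -0.3386, 0.2617]
orientation: [-3.099, -0.51, 0.001]
force: [-0.1, 0.5, 0.1]
opening: 0.0121
```

```bash
python3 -c "
from h import *
plan(ch(0,-.035),.031,CY)"
```

```text
t 14.20 pos [ 0.4962 -0.3386  0.2617] gz 0.0947 q6 -1.01 open 0.0121
turn shares [-0.002  0.    -0.002] slide shares now-axes [0.0019 0.0008 0.1591] after-turn axes [0.0019 0.0007 0.1591]
```

arm_command --motion '[{"slide":[0.001,0,0.06],"turn":[0,0,0]},{"slide":[0,0,0.05],"turn":[0,0,0]},{"slide":[0,0,0.03],"turn":[0,0,0]},{"slide":[0,0,0.014],"turn":[0,0,0]},{"slide":[0,0,0.002],"turn":[0,0,0]}]'

```text
t: 14.62
tool_pos: [0.4975, -0.337, 0.1986]
orientation: [-3.097, -0.514, 0.002]
force: [0.4, 1.4, 0.9]
opening: 0.0126
```

arm_command --motion '[{"slide":[0,0,0],"turn":[0,0,0]},{"slide":[0,0,0],"turn":[0,0,0]},{"slide":[0,0,0],"turn":[0,0,0]},{"slide":[0,0,0],"turn":[0,0,0]},{"slide":[0,0,0],"turn":[0,0,0]}]'

```text
t: 15.03
tool_pos: [0.4975, -0.3382, 0.2005]
orientation: [3.099, 0.513, 0.001]
force: [-0.0, 0.7, -0.8]
opening: 0.0121
```

```bash
python3 -c "
from h import *
plan(ch(0,-.035),.031,CY)"
```

```text
t 15.03 pos [ 0.4975 -0.3382  0.2005] gz 0.0335 q6 -1.01 open 0.0121
turn shares [ 0.002 -0.001  0.002] slide shares now-axes [-0.0017  0.0005  0.0064] after-turn axes [-0.0017  0.0005  0.0064]
```

arm_command --motion '[{"slide":[-0.001,0,0.003],"turn":[0,0,0]},{"slide":[0,0,0.003],"turn":[0,0,0]},{"slide":[0,0,0.001],"turn":[0,0,0]},{"slide":[0,0,0],"turn":[0,0,0]},{"slide":[0,0,0],"turn":[0,0,0]}]'

```text
t: 15.45
tool_pos: [0.497, -0.3384, 0.1977]
orientation: [3.099, 0.513, 0.0]
force: [-1.8, 0.8, 6.0]
opening: 0.0126
```

arm_command --motion '[{"slide":[0,0,0],"turn":[0,0,0]},{"slide":[0,0,0],"turn":[0,0,0]},{"slide":[0,0,0],"turn":[0,0,0]},{"slide":[0,0,0],"turn":[0,0,0]},{"slide":[0,0,0],"turn":[0,0,0]}]' --gripper 50

```text
t: 15.87
tool_pos: [0.4969, -0.3382, 0.1969]
orientation: [-3.099, -0.513, 0.0]
force: [-0.2, 0.0, 0.3]
opening: 0.0412
```

```bash
python3 -c "
from h import *
plan(CV,.16,VY)"
```

```text
t 15.87 pos [ 0.4969 -0.3382  0.1969] gz 0.0299 q6 -1.01 open 0.0412
turn shares [-0.    0.   -0.13] slide shares now-axes [ 0.2364 -0.6062 -0.3251] after-turn axes [ 0.2754 -0.5895 -0.3251]
```

arm_command --motion '[{"slide":[0,0,-0.05],"turn":[0,0,0]},{"slide":[0,0,-0.08],"turn":[0,0,0]},{"slide":[0,0,-0.08],"turn":[0,0,0]},{"slide":[0,0,-0.04],"turn":[0,0,-0.13]},{"slide":[0.02,-0.05,0],"turn":[0,0,0]}]'

```text
t: 16.28
tool_pos: [0.4979, -0.32, 0.3032]
orientation: [3.072, 0.614, 0.009]
force: [1.6, -0.5, 0.5]
opening: 0.0465
```

arm_command --motion '[{"slide":[0.04,-0.085,0],"turn":[0,0,0]},{"slide":[0.04,-0.085,0],"turn":[0,0,0]},{"slide":[0.04,-0.085,0],"turn":[0,0,0]},{"slide":[0.04,-0.085,0],"turn":[0,0,0]},{"slide":[0.04,-0.085,0],"turn":[0,0,0]}]'

```text
t: 16.7
tool_pos: [0.5051, -0.1274, 0.2972]
orientation: [3.081, 0.613, 0.0]
force: [0.5, 1.0, 0.7]
opening: 0.0463
```

arm_command --motion '[{"slide":[0.035,-0.075,0],"turn":[0,0,0]},{"slide":[0.02,-0.04,0],"turn":[0,0,0]},{"slide":[0,0,0],"turn":[0,0,0]},{"slide":[0,0,0],"turn":[0,0,0]},{"slide":[0,0,0],"turn":[0,0,0]}]'

```text
t: 17.12
tool_pos: [0.5082, -0.0787, 0.2972]
orientation: [3.081, 0.614, 0.0]
force: [0.2, -0.6, 0.5]
opening: 0.0465
```

```bash
python3 - <<'E'
from h import *
plan(CV,.031,VY)
from plant import robot
d={}
for n in ('scene','top'): 
  c=robot.read_camera(n);d[n]=c
pickle.dump(d,open("d1.pkl","wb"))
cv2.imwrite('pics/f_scene.png',d['scene']['pixels'][150:300,160:360].repeat(4,0).repeat(4,1))
c=d['scene'];o,dd=ray(c,[[0,0]])
cv2.imwrite('pics/f_top.png',cv2.resize(d['top']['pixels'][170:260,160:330],None,fx=4,fy=4,interpolation=cv2.INTER_CUBIC))
E
```

```text
t 17.12 pos [ 0.5082 -0.0787  0.2972] gz 0.1302 q6 -0.65 open 0.0465
turn shares [0.001 0.    0.   ] slide shares now-axes [ 0.0007 -0.0011  0.248 ] after-turn axes [ 0.0007 -0.001   0.248 ]
```

View pics/f_scene.png

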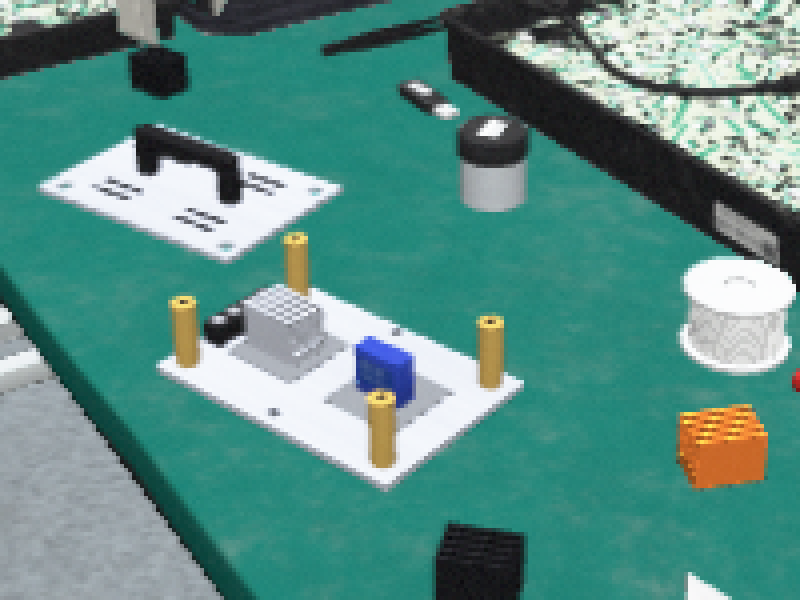

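View pics/f_top.png

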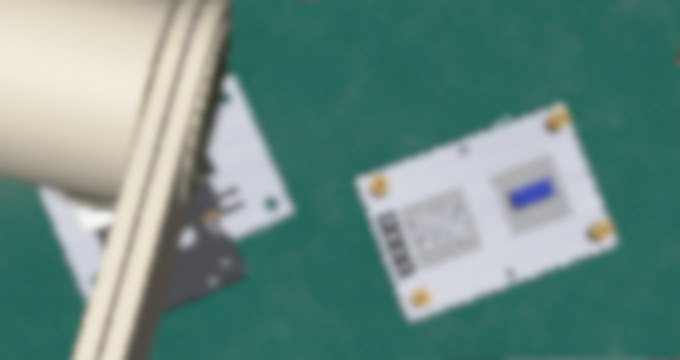

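```bash
python3 - <<'E'
from h import *
d=pickle.load(open("d1.pkl","rb"));t=d["top"]
H,S,V=cv2.split(cv2.cvtColor(t["pixels"],cv2.COLOR_BGR2HSV));m=(H>105)&(H<130)&(S>120)&(V>60);m[:190]=0;m[:,:240]=0;m[260:]=0;m[:,330:]=0
for ce,s in blobs(m,8): print("relay",onplane(t,ce,.033),ch(0,-.034))
# heat sink centre (441,222)/4 read from crop
print("hs",onplane(t,np.array([[441,222]])/4-.375+[160,170],.033),ch(0,.034))
# handle in initial images: dark bar ; top z .036
d=pickle.load(open("d0.pkl","rb"));t=d["top"];s=d["scene"]
m=(t["pixels"].max(2)<85);m2=np.zeros_like(m);m2[195:240,180:218]=m[195:240,180:218]
for ce,st in blobs(m2,15): print("handle top",ce,st,onplane(t,ce,.034))
E
```

```text
relay [[ 0.49502807 -0.33523164  0.033     ]] [ 0.49662092 -0.33769835]
hs [[ 0.47709344 -0.27214284  0.033     ]] [ 0.47477908 -0.27330165]
handle top [198.20408163 216.44897959] [187 211  25  12  49] [[ 0.50632546 -0.07607654  0.034     ]]
```

The swap checks out: the relay is about 3 mm and the heat sink about 2.5 mm from their pad centres, both within measurement noise. Next I take the cover by its handle.

arm_command --motion '[{"slide":[0.0007,-0.001,0.07],"turn":[0,0,0]},{"slide":[0,0,0.08],"turn":[0,0,0]},{"slide":[0,0,0.06],"turn":[0,0,0]},{"slide":[0,0,0.025],"turn":[0,0,0]},{"slide":[0,0,0.013],"turn":[0,0,0]}]'

```text
t: 17.63
tool_pos: [0.5072, -0.0783, 0.1958]
orientation: [-3.08, -0.611, 0.006]
force: [-0.3, 0.2, 0.6]
opening: 0.0466
```

arm_command --motion '[{"slide":[0,0,0],"turn":[0,0,0]},{"slide":[0,0,0],"turn":[0,0,0]},{"slide":[0,0,0],"turn":[0,0,0]},{"slide":[0,0,0],"turn":[0,0,0]},{"slide":[0,0,0],"turn":[0,0,0]}]' --gripper 0 --grip_force 45

```text
t: 18.05
tool_pos: [0.5089, -0.0778, 0.1993]
orientation: [3.08, 0.613, 0.003]
force: [-1.1, 0.4, -0.3]
opening: 0.0177
```

arm_command --motion '[{"slide":[0,0,0],"turn":[0,0,0]},{"slide":[0,0,0],"turn":[0,0,0]},{"slide":[0,0,0],"turn":[0,0,0]},{"slide":[0,0,0],"turn":[0,0,0]},{"slide":[0,0,0],"turn":[0,0,0]}]'

```text
t: 18.47
tool_pos: [0.5087, -0.0777, 0.1989]
orientation: [3.08, 0.613, 0.002]
force: [-1.7, 0.3, 7.5]
opening: 0.0115
```

```bash
python3 -c "
from h import *
plan(CV,.14,VY)"
```

```text
t 18.47 pos [ 0.5087 -0.0777  0.1989] gz 0.0319 q6 -0.64 open 0.0115
turn shares [ 0.002 -0.002  0.   ] slide shares now-axes [-0.0011  0.001  -0.2703] after-turn axes [-0.0014  0.0008 -0.2703]
```

arm_command --motion '[{"slide":[0,0,-0.02],"turn":[0,0,0]},{"slide":[0,0,-0.04],"turn":[0,0,0]},{"slide":[0,0,-0.05],"turn":[0,0,0]},{"slide":[0,0,-0.05],"turn":[0,0,0]},{"slide":[0,0,-0.05],"turn":[0,0,0]}]'

```text
t: 18.88
tool_pos: [0.5077, -0.0775, 0.2825]
orientation: [-3.08, -0.613, 0.002]
force: [0.2, 0.6, -3.8]
opening: 0.0115
```

arm_command --motion '[{"slide":[0,0,-0.04],"turn":[0,0,0]},{"slide":[0,0,-0.02],"turn":[0,0,0]},{"slide":[0,0,0],"turn":[0,0,0.1]},{"slide":[0,0,0],"turn":[0,0,0.03]},{"slide":[0,0,0],"turn":[0,0,0]}]'

```text
t: 19.3
tool_pos: [0.5079, -0.0775, 0.3052]
orientation: [-3.099, -0.513, 0.002]
force: [0.1, 0.4, -3.1]
opening: 0.0112
```

```bash
python3 - <<'E'
from h import *
plan(CH,.14,CY)
from plant import robot
c=robot.read_camera('scene');cv2.imwrite('pics/g_scene.png',c['pixels'][100:250,130:330].repeat(4,0).repeat(4,1))
print(robot.read_state()["force"])
E
```

```text
t 19.30 pos [ 0.5079 -0.0775  0.3052] gz 0.1382 q6 -0.58 open 0.0112
turn shares [-0.002  0.002  0.002] slide shares now-axes [-0.236   0.5218 -0.0046] after-turn axes [-0.2356  0.522  -0.0045]
[ 0.04045223  0.57813042 -2.911298  ]
```

View pics/g_scene.png

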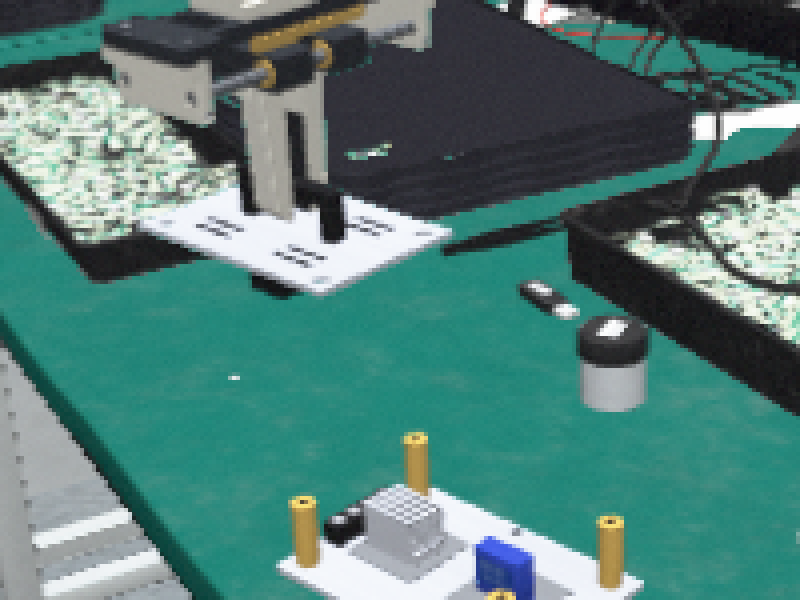

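arm_command --motion '[{"slide":[-0.01,0.022,0],"turn":[0,0,0]},{"slide":[-0.02,0.044,0],"turn":[0,0,0]},{"slide":[-0.026,0.058,0],"turn":[0,0,0]},{"slide":[-0.026,0.058,0],"turn":[0,0,0]},{"slide":[-0.026,0.058,0],"turn":[0,0,0]}]'

```text
t: 19.77
tool_pos: [0.4977, -0.1839, 0.3053]
orientation: [-3.099, -0.515, 0.002]
force: [0.3, -0.4, -2.6]
opening: 0.0116
```

arm_command --motion '[{"slide":[-0.026,0.058,0],"turn":[0,0,0]},{"slide":[-0.026,0.058,0],"turn":[0,0,0]},{"slide":[-0.026,0.058,0],"turn":[0,0,0]},{"slide":[-0.026,0.058,0],"turn":[0,0,0]},{"slide":[-0.016,0.034,0],"turn":[0,0,0]}]'

```text
t: 20.18
tool_pos: [0.4861, -0.3014, 0.3053]
orientation: [3.099, 0.512, -0.002]
force: [0.2, 0.0, -2.6]
opening: 0.0116
```

arm_command --motion '[{"slide":[-0.0076,0.016,0],"turn":[0,0,0]},{"slide":[0,0,0],"turn":[0,0,0]},{"slide":[0,0,0],"turn":[0,0,0]},{"slide":[0,0,0],"turn":[0,0,0]},{"slide":[0,0,0],"turn":[0,0,0]}]'

```text
t: 20.6
tool_pos: [0.4866, -0.3045, 0.3059]
orientation: [-3.099, -0.515, 0.0]
force: [-0.6, -0.6, -2.8]
opening: 0.0114
```

```bash
python3 - <<'E'
from h import *
plan(CH,.088,CY)
from plant import robot
d={}
for n in ('scene','top'): 
  c=robot.read_camera(n);d[n]=c
pickle.dump(d,open("d2.pkl","wb"))
cv2.imwrite('pics/h_scene.png',cv2.resize(d['scene']['pixels'][140:290,170:330],None,fx=5,fy=5,interpolation=cv2.INTER_CUBIC)[:600])
cv2.imwrite('pics/h_top.png',cv2.resize(d['top']['pixels'][170:270,240:340],None,fx=6,fy=6,interpolation=cv2.INTER_CUBIC))
E
```

```text
t 20.60 pos [ 0.4866 -0.3045  0.3059] gz 0.1389 q6 -0.98 open 0.0114
turn shares [-0.001 -0.     0.005] slide shares now-axes [-0.003   0.0018  0.1272] after-turn axes [-0.003   0.0017  0.1272]
```

View pics/h_scene.png

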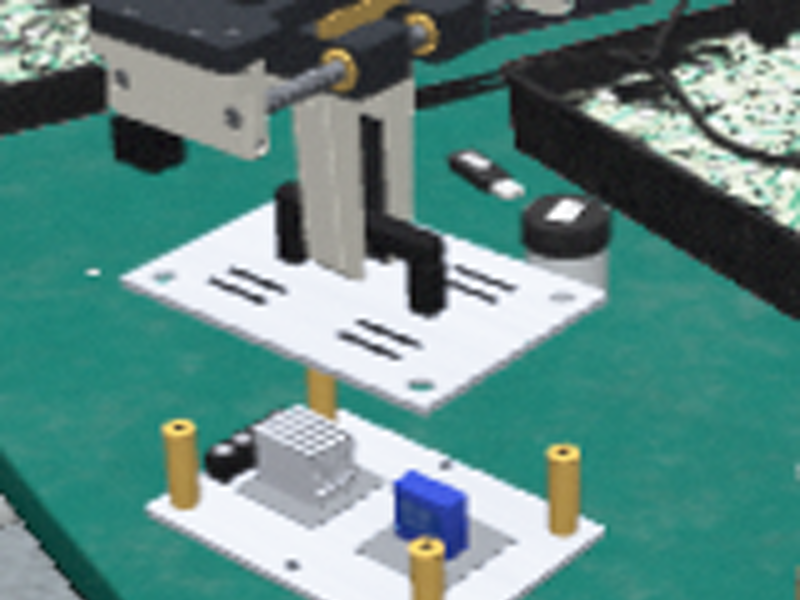

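View pics/h_top.png

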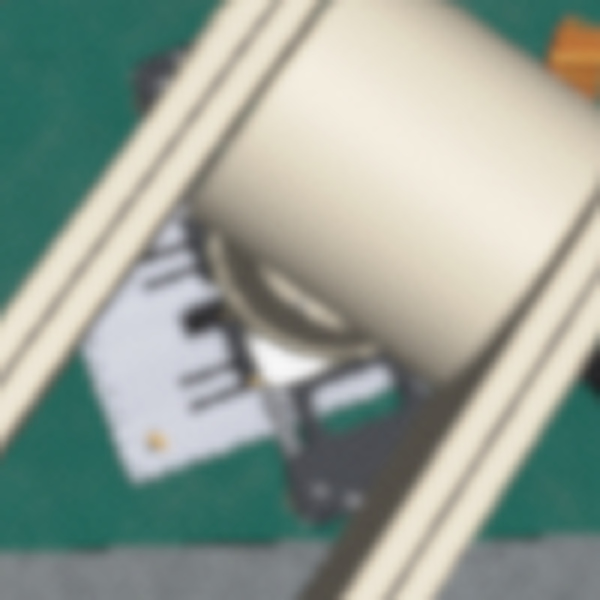

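```bash
python3 - <<'E'
from h import *
d=pickle.load(open("d2.pkl","rb"));c=d["scene"]
uv=np.array([(164,275.5),(562,296),(421,385)])/5-.4+[170,140]
mod=np.array([[-41,66],[41,-66],[-41,-66]])/1000.
for z in (.106,.109,.111): print(z,fit4(mod,onplane(c,uv,z)[:,:2]))
tops=np.array([(179,427),(563,452),(427,547)])/5-.4+[170,140]
print(fit4(mod,onplane(c,tops,.042)[:,:2]))
E
```

```text
0.106 (array([ 0.49033629, -0.29697749]), np.float64(0.3295190447260409), array([0.00122347, 0.000939  , 0.00149686]))
0.109 (array([ 0.4877664 , -0.30177625]), np.float64(0.32951904472604054), array([0.00056947, 0.00059274, 0.0010904 ]))
0.111 (array([ 0.48605313, -0.30497542]), np.float64(0.32951904472604093), array([0.00033637, 0.00057217, 0.00082094]))
(array([ 0.48644831, -0.305523  ]), np.float64(0.3251665901102745), array([0.00021302, 0.00022779, 0.00039969]))
```

arm_command --motion '[{"slide":[-0.001,0.001,0.012],"turn":[0,0,0.003]},{"slide":[0,0,0.022],"turn":[0,0,0]},{"slide":[0,0,0.022],"turn":[0,0,0]},{"slide":[0,0,0.018],"turn":[0,0,0]},{"slide":[0,0,0.01],"turn":[0,0,0]}]'

```text
t: 21.12
tool_pos: [0.4855, -0.3057, 0.2701]
orientation: [-3.098, -0.51, 0.003]
force: [-0.5, -0.6, -3.4]
opening: 0.0113
```

arm_command --motion '[{"slide":[0,0,0],"turn":[0,0,0]},{"slide":[0,0,0],"turn":[0,0,0]},{"slide":[0,0,0],"turn":[0,0,0]},{"slide":[0,0,0],"turn":[0,0,0]},{"slide":[0,0,0],"turn":[0,0,0]}]'

```text
t: 21.53
tool_pos: [0.4862, -0.3063, 0.2729]
orientation: [3.099, 0.51, 0.001]
force: [-0.3, 1.2, -3.2]
opening: 0.0113
```

```bash
python3 - <<'E'
from h import *
plan(np.array([.4862,-.3050]),.089,CY)
from plant import robot
d={}
for n in ('scene','top'): 
  c=robot.read_camera(n);d[n]=c
pickle.dump(d,open("d3.pkl","wb"))
cv2.imwrite('pics/i_scene.png',cv2.resize(d['scene']['pixels'][170:290,180:320],None,fx=5,fy=5,interpolation=cv2.INTER_CUBIC)[:600])
cv2.imwrite('pics/i_top.png',cv2.resize(d['top']['pixels'][170:270,240:340],None,fx=6,fy=6,interpolation=cv2.INTER_CUBIC))
E
```

```text
t 21.53 pos [ 0.4862 -0.3063  0.2729] gz 0.1059 q6 -0.98 open 0.0113
turn shares [ 0.002 -0.001 -0.001] slide shares now-axes [ 0.001  -0.0032  0.0423] after-turn axes [ 0.001  -0.0032  0.0423]
```

View pics/i_scene.png

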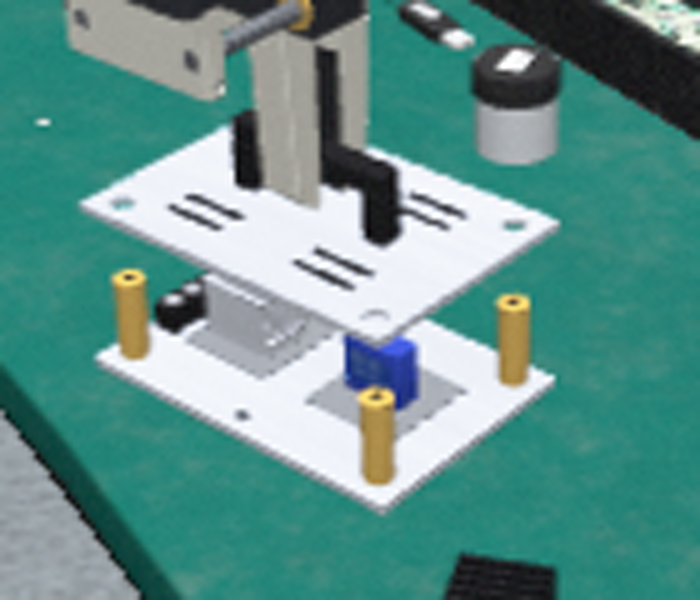

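View pics/i_top.png

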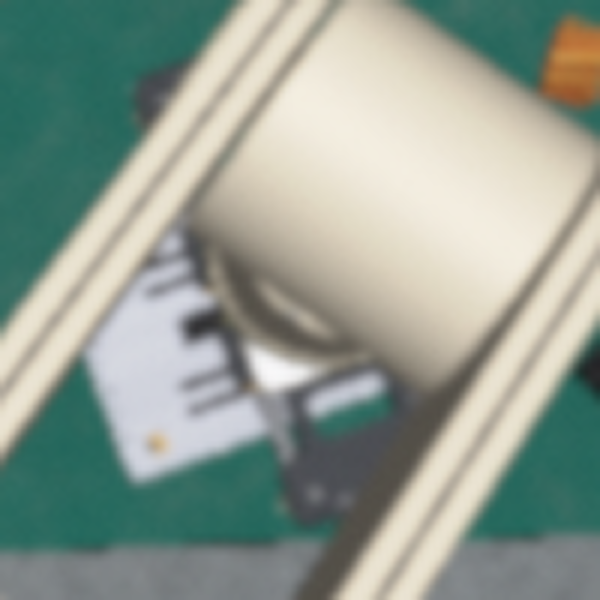

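Cover is level, with its underside about 32 mm above the standoffs. I'll lower it the rest of the way.

arm_command --motion '[{"slide":[0,-0.002,0.008],"turn":[0,0,0]},{"slide":[0,0,0.012],"turn":[0,0,0]},{"slide":[0,0,0.012],"turn":[0,0,0]},{"slide":[0,0,0.006],"turn":[0,0,0]},{"slide":[0,0,0.003],"turn":[0,0,0]}]'

```text
t: 22.05
tool_pos: [0.4855, -0.3052, 0.2548]
orientation: [-3.099, -0.51, 0.002]
force: [-0.3, 0.7, -2.9]
opening: 0.0115
```

arm_command --motion '[{"slide":[0,0,0],"turn":[0,0,0]},{"slide":[0,0,0],"turn":[0,0,0]},{"slide":[0,0,0],"turn":[0,0,0]},{"slide":[0,0,0],"turn":[0,0,0]},{"slide":[0,0,0],"turn":[0,0,0]}]'

```text
t: 22.47
tool_pos: [0.4859, -0.3055, 0.2562]
orientation: [3.099, 0.511, 0.001]
force: [0.3, 0.5, -2.4]
opening: 0.0114
```

```bash
python3 - <<'E'
from h import *
plan(np.array([.4862,-.3050]),.089,CY)
from plant import robot
d={}
for n in ('scene','top'): 
  c=robot.read_camera(n);d[n]=c
pickle.dump(d,open("d4.pkl","wb"))
cv2.imwrite('pics/j_scene.png',cv2.resize(d['scene']['pixels'][190:290,190:310],None,fx=6,fy=6,interpolation=cv2.INTER_CUBIC)[:600])
cv2.imwrite('pics/j_top.png',cv2.resize(d['top']['pixels'][220:260,245:295],None,fx=12,fy=12,interpolation=cv2.INTER_CUBIC))
E
```

```text
t 22.47 pos [ 0.4859 -0.3055  0.2562] gz 0.0892 q6 -0.98 open 0.0114
turn shares [ 0.001 -0.001 -0.001] slide shares now-axes [ 0.0011 -0.0009  0.0005] after-turn axes [ 0.0011 -0.0009  0.0005]
```

View pics/j_scene.png

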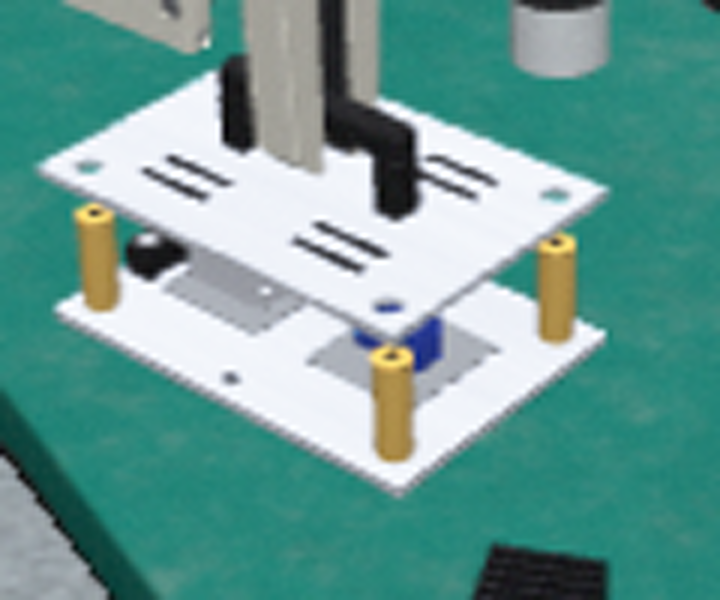

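View pics/j_top.png

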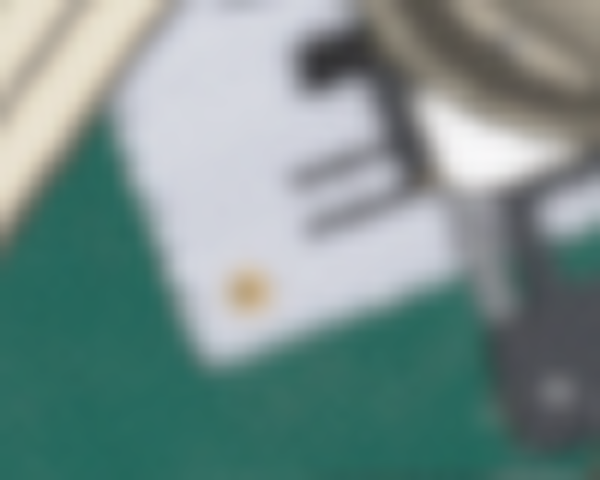

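```bash
python3 - <<'E'
from h import *
d=pickle.load(open("d4.pkl","rb"));c=d["scene"]
off=[190,190]
mod=np.array([[-41,66],[41,-66],[-41,-66]])/1000.
uv=np.array([(90,166.5),(555,194),(389,305)])/6-.417+off
z=.0892-.0319+.004
for zz in (z-.003,z,z+.002): print(zz,fit4(mod,onplane(c,uv,zz)[:,:2]))
tops=np.array([(95,212),(556,241),(393,355)])/6-.417+off
print(fit4(mod,onplane(c,tops,.042)[:,:2]))
t=d["top"]; print(onplane(t,np.array([[246,290]])/12-.458+[245,220],z), ch(-.041,.066), onplane(t,[[264.71,244]],.042))
E
```

```text
0.058300000000000005 (array([ 0.48765352, -0.30232806]), np.float64(0.3293331187513705), array([8.23571596e-05, 2.55492649e-04, 1.77573536e-04]))
0.06130000000000001 (array([ 0.48538163, -0.30656808]), np.float64(0.3293331187513713), array([0.0005916 , 0.00023254, 0.00041073]))
0.06330000000000001 (array([ 0.48386704, -0.30939476]), np.float64(0.3293331187513713), array([0.00101046, 0.00055198, 0.00063218]))
(array([ 0.48679018, -0.30497675]), np.float64(0.3284749235046308), array([0.00013916, 0.00016373, 0.00028825]))
[[ 0.4257883 -0.2555359  0.0613   ]] [ 0.42567315 -0.25616667] [[ 0.42569776 -0.25566954  0.042     ]]
```

arm_command --motion '[{"slide":[0.001,-0.001,0],"turn":[0,0,0]},{"slide":[0,0,0],"turn":[0,0,0]},{"slide":[0,0,0],"turn":[0,0,0]},{"slide":[0,0,0],"turn":[0,0,0]},{"slide":[0,0,0],"turn":[0,0,0]}]'

```text
t: 22.98
tool_pos: [0.486, -0.3049, 0.2559]
orientation: [-3.1, -0.511, -0.0]
force: [-0.4, -0.6, -2.3]
opening: 0.0116
```

arm_command --motion '[{"slide":[0,0,0],"turn":[0,0,0]},{"slide":[0,0,0],"turn":[0,0,0]},{"slide":[0,0,0],"turn":[0,0,0]},{"slide":[0,0,0],"turn":[0,0,0]},{"slide":[0,0,0],"turn":[0,0,0]}]'

```text
t: 23.4
tool_pos: [0.4861, -0.3049, 0.2559]
orientation: [-3.1, -0.511, 0.0]
force: [-0.7, 0.0, -3.6]
opening: 0.0114
```

```bash
python3 - <<'E'
from h import *
from plant import robot
plan(np.array([.4862,-.3050]),.089,CY)
d={n:robot.read_camera(n) for n in ('scene','top')}
cv2.imwrite('pics/k_scene.png',cv2.resize(d['scene']['pixels'][190:290,190:310],None,fx=6,fy=6,interpolation=cv2.INTER_CUBIC))
t=d["top"];H,S,V=cv2.split(cv2.cvtColor(t['pixels'],cv2.COLOR_BGR2HSV))
m=np.zeros_like(H);m[236:252,256:274]=((H>8)&(H<32)&(S>45))[236:252,256:274]
w=m*np.maximum(S.astype(float)-30,0);yy,xx=np.mgrid[:384,:512]
uv=[(w*xx).sum()/w.sum(),(w*yy).sum()/w.sum()];print(uv,onplane(t,[uv],.0605))
print(robot.read_state()["dq"].round(3),robot.read_state()["force"])
E
```

```text
t 23.40 pos [ 0.4861 -0.3049  0.2559] gz 0.0889 q6 -0.98 open 0.0114
turn shares [-0.    -0.    -0.001] slide shares now-axes [ 0.0003  0.0004 -0.0001] after-turn axes [ 0.0003  0.0004 -0.0001]
[np.float64(265.22033898305085), np.float64(243.79661016949152)] [[ 0.42556989 -0.25604741  0.0605    ]]
[ 0.     0.001  0.001  0.     0.    -0.   ] [ 0.96728544 -0.13600491 -2.45974934]
```

View pics/k_scene.png

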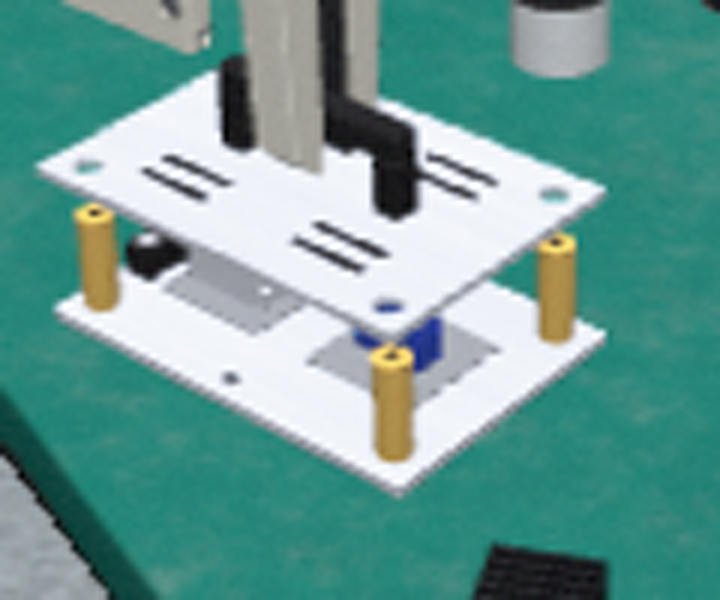

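```bash
python3 -c "
from plant import robot
print(robot.close_job()); s=robot.read_state(); print(s['t'],s['tool_pos'],s['opening'])"
```

```text
the job is handed in; nothing more can be done
None
the job is handed in; nothing more can be done
```

I swapped the relay and the heat sink, then picked up the cover by its handle and handed the job in at about 23.5 s of the 69 s, still holding it over the standoffs. The hand-in reports no verdict, so the figures below are from my last checks.

- **Relay and heat sink:** both stood upright on each other's pads, let go. In the top view the relay was about 3 mm and the heat sink about 2.5 mm from the pad centres (limit 10 mm). The heat sink reading was taken by eye from a blurred image.
- **Cover:** it was held at rest and level, about 15 mm above the standoffs by arm position.
    - **Top view:** it showed only one hole, about 0.2 mm from the standoff position I had worked out.
    - **Scene view:** before the last correction of about 0.6 mm it put the cover about 2 mm off (limit 4 mm), mostly along the line of sight. About 1.5 mm of height error would explain that. I did not re-measure that view afterwards, so the two checks disagree slightly.
- **Chassis and bystanders:** I saw no sign of the cover touching the chassis, as the force reading showed only the cover's weight. The jar, spool and dongle looked unmoved in the pictures, but I did not measure them at the end.

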